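# Load the square bottle from the tilted carton into the bottle tray

## Task

Take the square-bodied bottle out of its compartment in the tilted, partitioned carton and set it down gently, upright, inside the raised rim on the pulled-out bottle tray of the low white housing. Once it stands there released, push the tray fully home so that the bottle is under the hood, still upright. Leave the other bottles and the things on the bench where they are.

Things in the scene. Friction and masses are not known exactly. Their poses are not given: they have to be found in the camera images.
- square_bottle_mid (a point): Square white plastic bottle with round grey cap, in one of the three front compartments (which one varies). Point on its axis half-way up, 69 mm above its underside; z runs from base to cap. Body 62 x 62 mm, 92 mm high, shoulder 48 mm square up to 101 mm; overall height 138 mm, about 0.35 kg. In the carton it leans 25 degrees, along the compartment, top towards the carton's front (-x).
- square_bottle_cap (a point): Middle of the square bottle's cap, 54 mm along the bottle's z from its half-way point, 123 mm above its underside; same axes. Cap 36 mm in diameter, from 106 to 138 mm above the underside. Draw the bottle out along its own axis; it is clear of the compartment after about 150 mm.
- carton: Cardboard carton fixed on a stand, tilted 25 degrees: its mouth faces up and to its front (-x). This frame is level, origin on the bench below the middle of the front row's floor. 2 rows of 3 compartments 96 mm square, 146 mm deep, at y -99, 0, 99 mm; walls and dividers 3 mm, rim 8 mm beyond the tall caps, 146 mm above the bench at the front (x -106 mm), 230 at the back. Bottles lean on the front wall.
- round_bottle_mid (a point): Round white bottle, 62 mm diameter, 138 mm high, same grey cap, in another front compartment; point half-way up its axis. To be left there.
- wide_jar_mid (a point): Round white jar, 62 mm diameter, 105 mm high, wide grey cap 56 mm, in the third front compartment; point half-way up its axis. To be left there.
- back_bottle_mid (a point): Round bottle like the first, in the back row at the carton's +y end; point half-way up. To be left there.
- back_jar_mid (a point): Round jar like the first, in the back row at the carton's -y end; point half-way up. To be left there.
- module: Low white housing (hood) fixed on the bench, open at its front (-x); origin on the bench in the middle of the hood's front edge, z up, x pointing into the hood. Hood 240 mm deep (x 0 to 240), 208 mm wide, 172 mm high, opening 184 mm wide and 162 mm high. The steel bottle tray slides in and out of it along x.
- tray (a joint): How far the tray is pulled out, m: 0 = fully home (hard stop), 0.18 = fully out. Starts 0.14 to 0.18. The tray slides along the housing's x axis (values fall as it is pushed to +x) with about 2 N of friction and light damping, and stays where it is left.
- tray_bay (a point): Centre of the bay on the tray, on the tray's floor (14 mm above the bench); moves with the tray; its axes are those of the housing. The bay is 100 x 100 mm inside a grey rim 10 mm high and 6 mm thick. With the tray home this point is 60 mm inside the hood's front edge.
- tray_front (a point): Middle of the outer (front, -x) face of the tray's upright white front panel, 30 mm above the bench, 131 mm in front of the bay's centre. Panel 130 mm wide, 8 mm thick, from 6 to 52 mm above the bench; push on this face. With the tray home it still stands 71 mm in front of the hood.
- bench_jar_mid (a point): Amber glass jar with a black lid, 56 mm diameter, 70 mm high, on the bench between carton and housing; point half-way up. To be left alone.
- vial_box_mid (a point): Flat grey box with white lid, 90 x 120 x 40 mm, on the bench near the robot; point half-way up. To be left alone.
- dish_mid (a point): Flat glass dish, 92 mm diameter, 20 mm high, on the bench to the right of the housing; point half-way up. To be left alone.
- square_bottle: The same square bottle; origin at the centre of its underside, z towards the cap.
Things that resemble listed ones, but are neither listed nor needed, are in the scene too. Leave any pink look-alike of the square_bottle alone.

How it is judged:
By the outcome, as a careful person would: the job done as asked, in the order asked, and still so for the second after the job is handed in, with the robot touching nothing.
It also fails if it takes over 69 s, if anything falls off the work surface, if the arm or the gripper's body presses on something with over 40 N, if the wrist force passes 120 N, or if a joint passes its speed limit or range.

## Robot

A 6-joint arm with a two-finger parallel gripper is mounted at the origin on the work surface. World frame = base frame: x ahead of the robot, y to its left, z up, the work surface at z = 0. Lengths are in m, angles in rad, forces in N, time in s.
With the tool pointing down it reaches from about 0.325 to 0.775 m from the base axis. Payload 5.5 kg.
Tool frame: the origin (TCP) lies midway between the tips of the shut fingers; the grasp point (between the pads) lies 19 mm behind it (r.hold_point_z is the distance from the TCP to the grasp point, in m); z points along the fingers, y is the direction in which the jaws open and shut (so a half turn about z gives the same grasp; the last joint's range is limited). The gripper opens to 85 mm and grips with 20 to 120 N. Pads are 22 mm wide; open, the fingers measure 114 mm over their backs; the gripper's body (76 mm by 85 mm) begins 54 mm behind the grasp point. The pads swing forward as they close: fully open they stand 13 mm farther back than shut.
Start: joints at [1.111, 0.091, 1.231, -0, 1.82, -0.057], TCP at [0.235, 0.552, 0.231] pointing down, gripper open.
Joint ranges: [-2.87, 2.87], [-0.86, 2.18], [0.17, 2.46], [-1.51, 4.65], [0.06, 2.69], [-2.65, 2.65]. Speed limits (rad/s): [2.57, 2.57, 3.01, 3.14, 3.14, 3.14].

## Interface

Orientations are given as a rotation vector (axis times angle).
In Python, from station import r, capture, job_done, nets gives the robot as it stands. The module is installed in compiled form; this text tells all that it offers.
- The arm moves only by the tool apply_moves, never from a script. Its argument "steps" is a list of rows, each a list of 7 numbers: the shift along the tool's x, y, z in m, then the turn, a rotation vector about the tool's x, y, z in degrees, then the closure, from 0 (fully open) to 1 (shut). In form: [[dx, dy, dz, ax, ay, az, claw], ...]. A call has 1 to 12 rows; each row shifts and turns the pose as measured when the row begins, along the tool's axes as they then stand; what a row does not reach is not made up. A row lasts 1/12 s, in which the tool goes at most 41.7 mm and 7.16 degrees, less where a joint would pass 70% of its speed; a pose out of reach is approached as far as the arm can. A call is refused whole if a number of a shift passes 0.0417 or a number of a turn 7.16, either way. A call with a gripper value outside its range is refused whole. The fingers move at their own pace and stop on an object; "force" is the grip in N (left out, the last holds). Time passes only in rows, so rows that do not move let the fingers close. It gives the time, the measured TCP pose, the force and the opening at its end, in the units of the state.
- r.observe(): the state, without advancing time (a new reading comes with each control period).
- capture(name): name is "scene" or "top" or "wrist"; returns a dict with "frame" (384x512x3 uint8, blue, green, red), "depth" (384x512 float32, m along the optical axis (not along the pixel's ray), 0 where there is no reading), "K" (3x3 intrinsics, pixels), "camera_from_world" (4x4, takes a point from world to camera coordinates). Camera axes: x right, y up, looking along -z (the intrinsics and any distortion apply to the point x, -y, -z); pixel columns grow to the right and rows downward; lengths in m; the calibration is good to about 2 mm. A picture is of the moment at which its call begins.
- job_done(): hands the job in, once; it reports no verdict.
Trained networks look in a picture, given as the dict that the camera call returned (one of the last four; its "shot" number tells which), for a name from the list of things; names that differ only in an ending like _2 or _b are one class to them, and where a whole thing is asked for, a point or a joint stands for the part that bears it (a point fixed in the world has none). Each returns a list of dicts, best first, with "p" (0 to 1); they miss things now and then, are a little off and sometimes report something else, mostly with a low value. They report only what shows in the picture. A call takes as long as a camera call. They do not tell look-alikes from the thing itself.
- nets.recognise(picture, target): "extent" ([left, top, right, bottom] in pixels, round what is visible of it).
- nets.masks_of(picture, target): "pixels" (384x512 bool, what is visible of it) and "extent" ([left, top, right, bottom] in pixels, round what is visible of it).
- nets.tip_of(picture, target): "pixel" ([column, row] in pixels: a listed point, or the origin of a listed thing).
The state is a dict: "time_s": time; "joint_pos": joint angles; "qvel": joint speeds; "joint_torque": joint torques, N m; "ee_pos": TCP position; "orientation": TCP orientation; "ft_force": force on the tool from outside, world axes, zero at the start; "torque": the same for the moment, N m; "grip_width": finger opening in m.
Only numpy, scipy, OpenCV 4.12 (cv2) and the standard library are available. Lean on these libraries where they do the work, as an engineer would, in place of code of your own. Each camera call takes 0.05 s, during which the arm holds its last target.

## Working session

There is one attempt and no reset: what is moved stays moved. The work goes in short steps, Python scripts to look and compute and a tool call to move; the robot and the scene stay as the last step left them, time stands still between calls to the robot, and variables do not carry over. Pictures are saved under pics/ and viewed, and the job is handed in when it is done.

Besides the shell and the picture viewer there is one more tool, called after ">>>" in YAML: its name, and indented under it one key for each argument. apply_moves: Moves the arm, as the interface text tells. Its arguments: {"type":"object","properties":{"steps":{"type":"array","items":{"type":"array","items":{"type":"number"}}},"force":{"type":"number"}},"required":["steps"]}

```bash
mkdir -p pics; ls; python3 - <<'E'
from station import r,capture,nets
import cv2,numpy as np,pickle
print(r.observe())
for n in ["scene","top","wrist"]:
    c=capture(n); cv2.imwrite(f"pics/{n}0.png",c["frame"]); pickle.dump(c,open(f"{n}0.pkl","wb"))
    print(n,c["K"].tolist(),np.round(c["camera_from_world"],3).tolist())
    for t in ["square_bottle_mid","square_bottle_cap","tray_bay","tray_front","module","carton","square_bottle"]:
        print(t,[(np.round(d["pixel"],1).tolist(),round(d["p"],2)) for d in nets.tip_of(c,t)][:4])
E
```

```text
pics
{'time_s': 0.0, 'joint_pos': array([ 1.11131236e+00,  9.18775140e-02,  1.23192945e+00,  5.86378266e-07,
        1.81976898e+00, -5.67013362e-02]), 'qvel': array([ 7.97874403e-04,  1.26131054e-04, -6.07332523e-04, -1.04647128e-03,
        7.49811047e-05, -1.81772707e-03]), 'joint_torque': array([ 2.79149135e-03, -4.58712888e+01, -4.18045628e+01,  1.93822166e-04,
        1.09952182e-02,  4.79254311e-06]), 'ee_pos': array([0.23506396, 0.55172849, 0.23011508]), 'orientation': array([-6.28319441e-01, -3.07760072e+00,  3.01144510e-03]), 'ft_force': array([ 0.35855514, -0.53409045,  1.35111482]), 'torque': array([ 0.03616139, -0.01905557,  0.00283237]), 'grip_width': 0.08523008107085266}
scene [[434.23440628959185, 0.0, 254.48312517088561], [0.0, 434.23440628959185, 188.27403048623924], [0.0, 0.0, 1.0]] [[-0.235, 0.972, 0.009, 0.101], [-0.921, -0.226, 0.319, 0.407], [0.312, 0.067, 0.948, -1.746], [0.0, 0.0, 0.0, 1.0]]
square_bottle_mid [([340.2, 214.4], 0.76), ([338.4, 166.3], 0.69), ([384.2, 255.8], 0.64)]
square_bottle_cap [([375.0, 263.4], 0.81), ([350.0, 177.8], 0.75), ([338.7, 201
[... 657 characters left out ...]
], 0.81), ([148.5, 243.1], 0.78), ([111.8, 159.8], 0.63)]
tray_bay [([328.6, 190.5], 0.57)]
tray_front [([325.0, 223.6], 0.8)]
module [([337.6, 155.4], 0.81), ([236.5, 226.2], 0.25)]
carton [([185.8, 178.8], 0.61)]
square_bottle [([171.3, 272.6], 0.81), ([154.4, 186.8], 0.76), ([81.2, 179.8], 0.68), ([210.3, 155.7], 0.64)]
wrist [[267.6834211914798, 0.0, 258.50016026731004], [0.0, 267.6834211914798, 189.273592820486], [0.0, 0.0, 1.0]] [[0.393, 0.92, -0.0, -0.599], [-0.883, 0.377, -0.281, 0.037], [-0.258, 0.11, 0.96, -0.379], [0.0, 0.0, 0.0, 1.0]]
square_bottle_mid [([108.9, 273.9], 0.56)]
square_bottle_cap []
tray_bay []
tray_front []
module []
carton []
square_bottle [([64.1, 255.0], 0.82)]
```

View pics/scene0.png

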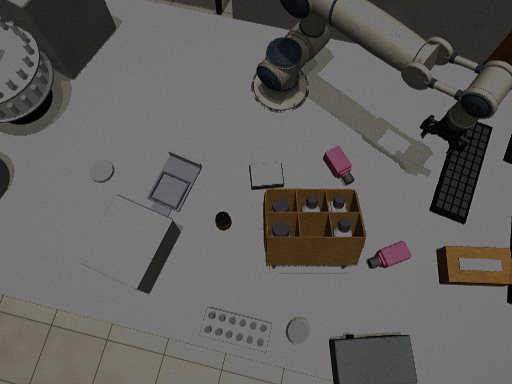

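View pics/top0.png

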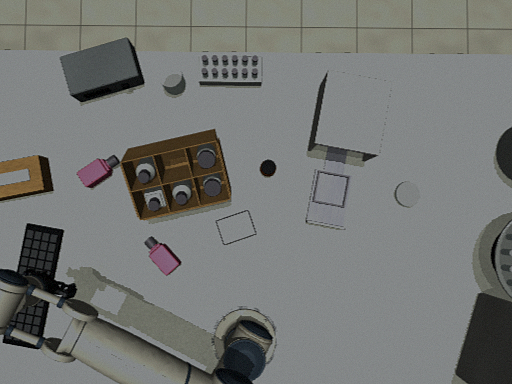

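View pics/wrist0.png

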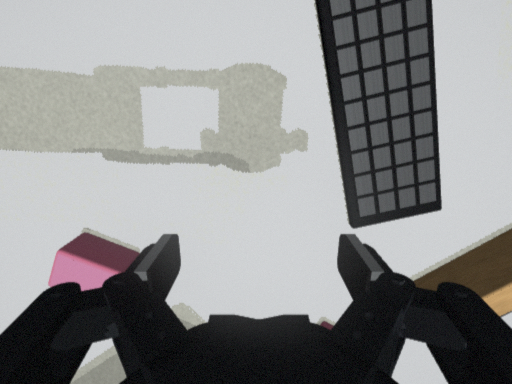

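The top view shows the carton at about (177,175). Its front row is at the bottom, and a bottle with a square shoulder sits front-left at about (153,203). The tray bay is at about (330,190). I'll zoom in and measure next.

```bash
cat > h.py <<'E'
import numpy as np,cv2,pickle
def world(c,u,v,d=None):
    d=c["depth"][int(round(v)),int(round(u))] if d is None else d
    K=c["K"];x=(u-K[0,2])/K[0,0]*d;y=(v-K[1,2])/K[1,1]*d
    p=np.array([x,-y,-d,1.]);return (np.linalg.inv(c["camera_from_world"])@p)[:3]
def cloud(c):
    d=c["depth"];K=c["K"];v,u=np.mgrid[:d.shape[0],:d.shape[1]]
    P=np.stack([(u-K[0,2])/K[0,0]*d,-(v-K[1,2])/K[1,1]*d,-d,np.ones_like(d)],-1)
    return (P@np.linalg.inv(c["camera_from_world"]).T)[...,:3]
def proj(c,p):
    q=c["camera_from_world"]@np.append(p,1);K=c["K"]
    return np.array([K[0,0]*q[0]/-q[2]+K[0,2],K[1,1]*(-q[1])/-q[2]+K[1,2]])
E
python3 - <<'E'
from h import *
c=pickle.load(open("top0.pkl","rb"));s=pickle.load(open("scene0.pkl","rb"))
a=cv2.resize(c["frame"][120:225,110:240],None,fx=6,fy=5.5,interpolation=cv2.INTER_CUBIC);cv2.imwrite("pics/topcarton.png",cv2.resize(c["frame"][120:225,110:240],None,fx=5.5,fy=5.5,interpolation=cv2.INTER_CUBIC))
cv2.imwrite("pics/toptray.png",cv2.resize(c["frame"][60:240,290:400],None,fx=3.3,fy=3.3,interpolation=cv2.INTER_CUBIC))
cv2.imwrite("pics/sccarton.png",cv2.resize(s["frame"][180:275,255:370],None,fx=6,fy=6,interpolation=cv2.INTER_CUBIC))
W=cloud(c)
print("bench z",np.median(W[250:270,280:330,2]))
for n,u,v in [("sqcap",153,204),("rcap",181,195),("jar",212,187),("backb",145,174),("backj",206,158)]: print(n,W[v,u].round(3))
for n,u,v in [("bay",330,190)]: print(n,W[v,u].round(3))
E
```

```text
bench z 0.0008008510703910732
sqcap [0.466 0.296 0.153]
rcap [0.496 0.206 0.159]
jar [0.524 0.11  0.124]
backb [0.558 0.313 0.199]
backj [0.614 0.128 0.164]
bay [ 0.524 -0.294  0.016]
```

View pics/topcarton.png

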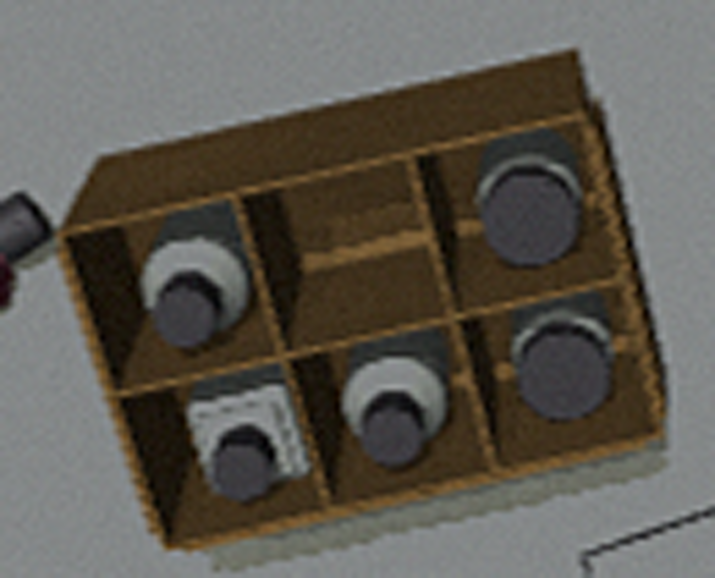

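View pics/toptray.png

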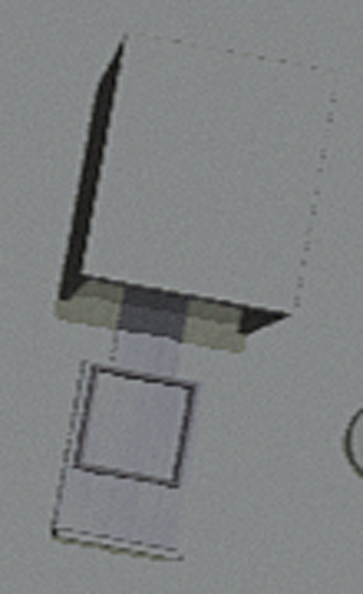

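View pics/sccarton.png

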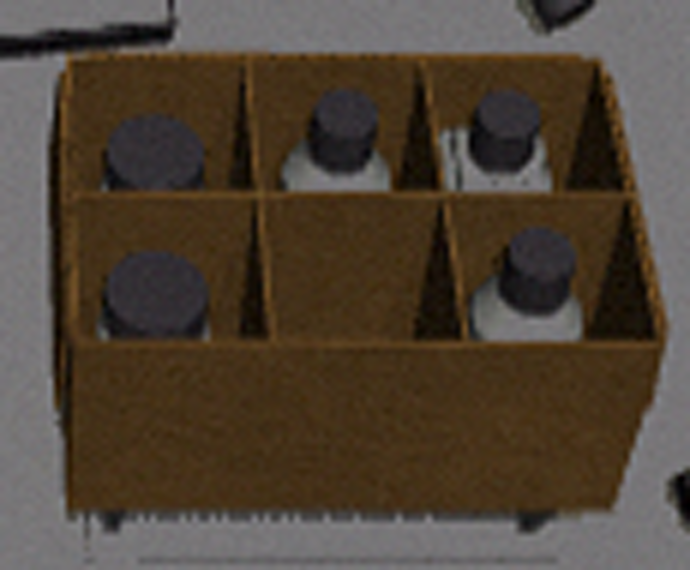

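```bash
python3 - <<'E'
from h import *
c=pickle.load(open("top0.pkl","rb"));s=pickle.load(open("scene0.pkl","rb"))
from scipy.optimize import least_squares
def ray(c,u,v,z):
    a=world(c,u,v,1.);b=world(c,u,v,2.);return a+(b-a)*(z-a[2])/(b[2]-a[2])
L=np.array([0,0])
fx,bx=-.106,-.106+.201*np.cos(np.radians(25))
corn=[(fx,.150,.146),(fx,-.150,.146),(bx,-.150,.230),(bx,.150,.230)]
obs_t=[(110+u/5.5,120+v/5.5) for u,v in [(170,548),(663,438),(590,117),(64,232)]]
obs_s=[(255+u/6,180+v/6) for u,v in [(604,60),(68,60),(75,344),(664,344)]]
def T(q,p): 
    a=q[2];return np.array([q[0]+np.cos(a)*p[0]-np.sin(a)*p[1],q[1]+np.sin(a)*p[0]+np.cos(a)*p[1],p[2]])
def res(q,t=1,sc=1):
    o=[]
    if t:
        for p,m in zip(corn,obs_t): o+=list(proj(c,T(q,p))-m)
    if sc:
        for p,m in zip(corn,obs_s): o+=list(proj(s,T(q,p))-m)
    return np.array(o)
for k in [(1,1),(1,0),(0,1)]:
    f=least_squares(res,[.5,.2,.2],kwargs=dict(t=k[0],sc=k[1]));print(k,f.x.round(4),np.degrees(f.x[2]).round(2),f.fun.round(1))
f=least_squares(res,[.5,.2,.2]);q=f.x
np.save("carton.npy",q)
# caps in carton frame
W=np.concatenate([cloud(c).reshape(-1,3),cloud(s).reshape(-1,3)]);col=np.concatenate([c["frame"].reshape(-1,3),s["frame"].reshape(-1,3)]).astype(int)
a=q[2];R=np.array([[np.cos(a),np.sin(a)],[-np.sin(a),np.cos(a)]])
X=W.copy();X[:,:2]=(W[:,:2]-q[:2])@R.T
src=np.r_[np.zeros(384*512),np.ones(384*512)]
# tilted frame: u along compartment x', w along depth (axis)
t=np.radians(25); U=np.c_[X[:,0]*np.cos(t)+X[:,2]*np.sin(t),X[:,1],-X[:,0]*np.sin(t)+X[:,2]*np.cos(t)]
rw=-fx*np.sin(t)+.146*np.cos(t);ru=fx*np.cos(t)+.146*np.sin(t)
print("rim w",rw,"front u",ru)
for nm,yc in [("L",.099),("M",0),("R",-.099)]:
    for k in (0,1):
        m=(src==k)&(abs(U[:,1]-yc)<.045)&(U[:,0]>ru+.003)&(U[:,0]<ru+.09)&(U[:,2]<rw-.003)&(U[:,2]>rw-.02)&(X[:,2]>.02)
        P=U[m]; print(nm,k,m.sum(),P.mean(0).round(4),P.min(0).round(4),P.max(0).round(4))
E
```

```text
(1, 1) [0.5517 0.2192 0.2324] 13.32 [-1.7  0.5 -0.1 -0.1 -0.9 -1.  -1.6 -0.2 -1.  -0.5 -1.1 -1.2 -1.2 -0.3
 -0.6  0.3]
(1, 0) [0.5512 0.2158 0.2286] 13.1 [-0.8  0.6  0.9  0.3  0.3 -0.6 -0.4 -0.2]
(0, 1) [0.5522 0.2226 0.2367] 13.56 [-0.2 -0.3 -0.3 -0.6 -0.1  0.3  0.5  0.5]
rim w 0.17711847265186503 front u -0.034366359211742775
L 0 131 [-0.0054  0.094   0.1668] [-0.0314  0.055   0.1572] [0.0196 0.142  0.1739]
L 1 114 [-0.0041  0.0938  0.1662] [-0.0312  0.0546  0.1576] [0.0184 0.1436 0.1737]
M 0 136 [-0.0065  0.0012  0.1666] [-0.0313 -0.0438  0.1575] [0.0208 0.039  0.1735]
M 1 121 [-0.0051  0.0022  0.1661] [-0.0313 -0.0428  0.1571] [0.0201 0.0385 0.1732]
R 0 37 [-0.03   -0.1042  0.1659] [-0.0313 -0.1432  0.1577] [-0.0284 -0.0575  0.1735]
R 1 36 [-0.0301 -0.1008  0.1653] [-0.0313 -0.1439  0.1572] [-0.0264 -0.0562  0.1735]
```

```bash
cat >> h.py <<'E'
t25=np.radians(25)
def tilt(W,q):
    a=q[2];R=np.array([[np.cos(a),np.sin(a)],[-np.sin(a),np.cos(a)]])
    X=W.copy();X[...,:2]=(W[...,:2]-q[:2])@R.T
    return np.stack([X[...,0]*np.cos(t25)+X[...,2]*np.sin(t25),X[...,1],-X[...,0]*np.sin(t25)+X[...,2]*np.cos(t25)],-1)
def untilt(U,q):
    u,y,w=U; x=u*np.cos(t25)-w*np.sin(t25);z=u*np.sin(t25)+w*np.cos(t25);a=q[2]
    return np.array([q[0]+np.cos(a)*x-np.sin(a)*y,q[1]+np.sin(a)*x+np.cos(a)*y,z])
E
python3 - <<'E'
from h import *
q=np.load("carton.npy")
for n in ["top0","scene0"]:
    c=pickle.load(open(n+".pkl","rb"));U=tilt(cloud(c),q);f=c["frame"].astype(int)
    sat=f.max(2)-f.min(2)
    for nm,yc in [("L",.099),("M",0)]:
        m=(abs(U[...,1]-yc)<.043)&(abs(U[...,0])<.027)&(abs(U[...,2]-.169)<.006)&(sat<25)
        P=U[m];b=(P.min(0)+P.max(0))/2
        print(n,nm,m.sum(),P.mean(0).round(4),b.round(4),(P.max(0)-P.min(0)).round(4),"world",untilt(P.mean(0),q).round(4))
# tray: white front panel/rim from top depth
c=pickle.load(open("top0.pkl","rb"));W=cloud(c)
for v in range(140,232,4): print(v,(W[v,305:392:6,2]*1000).round(0).astype(int))
E
```

```text
top0 L 90 [0.0014 0.0924 0.1681] [0.0008 0.0925 0.1693] [0.0376 0.0348 0.0111] world [0.4626 0.293  0.1529]
top0 M 88 [0.0017 0.0032 0.1677] [0.0006 0.003  0.1682] [0.0357 0.0329 0.0101] world [0.4835 0.2063 0.1527]
scene0 L 72 [0.0005 0.0948 0.168 ] [0.0005 0.0951 0.1686] [0.0357 0.0339 0.0099] world [0.4612 0.2952 0.1525]
scene0 M 74 [0.0015 0.005  0.1679] [0.0004 0.0051 0.1681] [0.0393 0.0348 0.0095] world [0.4829 0.208  0.1528]
140 [ -1  58 170 175 173 173 176 175 174 174 177 182 180  -2   4]
144 [  3  79 169 175 178 175 176 174 174 176 169 175 175  -1  -2]
148 [ -3  61  -2  -7   9   6 174 177 175 181 181 177 176  11   6]
152 [ -1   7   8   7   1  10   5   4  -6 172 172 171 173   6   1]
156 [ -2  -3  -3   3   4   7   4   2   2   1  37 116  -3  -1  -1]
160 [ 6  0  8  9  7  7 -1 -1  5  1 24 -4  4  3  1]
164 [ 5  4 -4 -6 -1  7 -2  6 -6 -4 -3  1 -4  1 -2]
168 [-2  6  1  4  8  3 -3 -2  6  3  4 -1  3  4 -3]
172 [-3 -4 19 20 29 13  5  1  2  4  1 -3  5  4  4]
176 [-2 -2 19 16 19 17 14 24  6  3 -5 -3  9 -5  5]
180 [ 5  0 19 11 17 13 15 15  1  6  9  4  3 -3  5]
184 [ 0  1 23 11 12 19  8 25  2  3  3  4  0  1 -2]
188 [-4 -3 14 18 13 12  9 26  3 -2  2  2  1 -2  6]
192 [ 1  1 18 11 10  9  9 25  5 -1 -4 -2 -6  3 -2]
196 [-7 14 18 15 13 22 19 13  4  4 -1  0  1  2  4]
200 [ 3 15 12 19 16 18 13 13  6  0  0 -3 -5 -6  1]
204 [ 4 14 13 19 24 24 19 14 -2  3  0  6 -2  6  2]
208 [ 0 12 18 18 16 20 12  0 -2  1 -1 -3 -1 -1  3]
212 [ 6 17 19 11 18  5 15  4 -6  1 -3  2  2  9 -1]
216 [   1   12   14   22    8 1595   18    4    3    8    0    1   -2    4
   -3]
220 [ 1 10 17 16 20 18 16 -6  4  1 -2  3  5 -2  0]
224 [  -3 1595   -3   48   52   19   18    2    0    4   -2    0   -5    4
    0]
228 [ 1  0 -3 -1  9  3 47  1 -2  1 -5  2 -2 -1  0]
```

```bash
python3 - <<'E'
from h import *
from scipy.optimize import least_squares
c=pickle.load(open("top0.pkl","rb"))
s=pickle.load(open("scene0.pkl","rb"))
cv2.imwrite("pics/trayzoom.png",cv2.resize(c["frame"][160:236,295:360],None,fx=8,fy=7.8,interpolation=cv2.INTER_CUBIC))
cv2.imwrite("pics/trayzoom_s.png",cv2.resize(s["frame"][140:300,70:215],None,fx=3.7,fy=3.7,interpolation=cv2.INTER_CUBIC))
hood=[(0,.104,.172),(0,-.104,.172),(.24,-.104,.172),(.24,.104,.172)]
hobs=[(290+u/3.3,60+v/3.3) for u,v in [(80,275),(292,316),(334,72),(123,35)]]
def T(q,p): 
    a=q[2];return np.array([q[0]+np.cos(a)*p[0]-np.sin(a)*p[1],q[1]+np.sin(a)*p[0]+np.cos(a)*p[1],p[2]])
f=least_squares(lambda q:np.concatenate([proj(c,T(q,p))-m for p,m in zip(hood,hobs)]),[.6,-.3,-.2])
print(f.x,np.degrees(f.x[2]),f.fun.round(1))
E
```

```text
[ 0.64427573 -0.3172907  -0.1736782 ] -9.951027779354247 [-0.3  0.3  0.2 -0.2  0.2  0.2 -0.1 -0.3]
```

View pics/trayzoom.png

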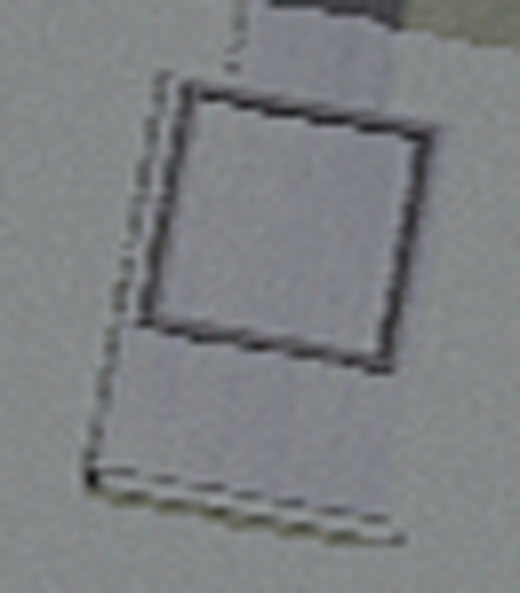

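View pics/trayzoom_s.png

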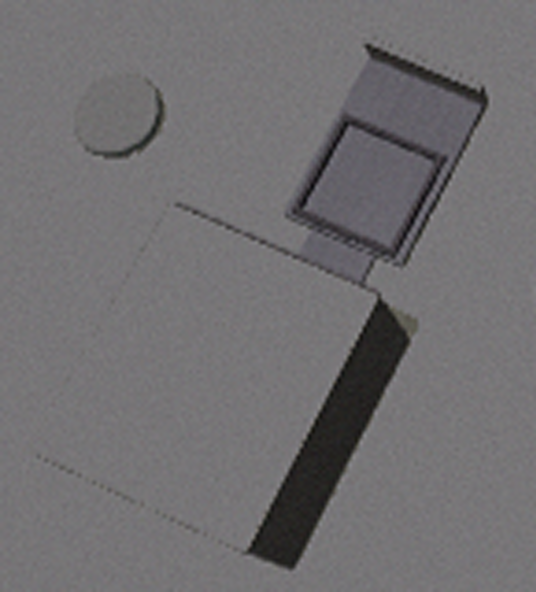

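```bash
python3 - <<'E'
from h import *
from scipy.optimize import least_squares
c=pickle.load(open("top0.pkl","rb"));s=pickle.load(open("scene0.pkl","rb"))
def T(q,p): 
    a=q[2];return np.array([q[0]+np.cos(a)*p[0]-np.sin(a)*p[1],q[1]+np.sin(a)*p[0]+np.cos(a)*p[1],p[2]])
M=[(.056,.056,.024),(.056,-.056,.024),(-.056,-.056,.024),(-.056,.056,.024)]
ot=[(295+u/8,160+v/7.8) for u,v in [(183,82),(437,128),(392,374),(140,325)]]
os_=[(70+u/3.7,140+v/3.7) for u,v in [(396,264),(287,215),(346,117),(448,156)]]
for cc,o in [(c,ot),(s,os_)]:
    f=least_squares(lambda q:np.concatenate([proj(cc,T(q,p))-m for p,m in zip(M,o)]),[.5,-.3,-.2]);print(f.x.round(4),np.degrees(f.x[2]),f.fun.round(1))
    q=f.x;print("front",T(q,(-.131,0,.03)).round(4))
    H=np.array([.64427573,-.3172907,-.1736782]);d=f.x[:2]-H[:2];print("in hood",d@[np.cos(H[2]),np.sin(H[2])],d@[-np.sin(H[2]),np.cos(H[2])])
E
```

```text
[ 0.5271 -0.2965 -0.1764] -10.105386340792641 [ 0.2 -0.1  0.  -0.1  0.  -0.1 -0.2  0.3]
front [ 0.3981 -0.2735  0.03  ]
in hood -0.11901079684612124 0.00023464163159527202
[ 0.5319 -0.2917 -0.1747] -10.011677999996408 [-0.4 -1.1  1.3  0.1 -0.3  0.  -0.6  1.1]
front [ 0.4028 -0.2689  0.03  ]
in hood -0.11515067288593023 0.0057602272411957705
```

```bash
cat >> h.py <<'E'
from scipy.spatial.transform import Rotation as Ro
from scipy.linalg import expm,logm
def pose(o):
    M=np.eye(4);M[:3,:3]=Ro.from_rotvec(o["orientation"]).as_matrix();M[:3,3]=o["ee_pos"];return M
def rel(o,Tm,N=None):
    D=np.linalg.inv(pose(o))@Tm
    rv=Ro.from_matrix(D[:3,:3]).as_rotvec()
    print("total shift mm",(D[:3,3]*1000).round(1),"turn deg",np.degrees(rv).round(2))
    if N:
        d=expm(np.real(logm(D))/N)
        print("per row",N,(d[:3,3]).round(4),np.degrees(Ro.from_matrix(d[:3,:3]).as_rotvec()).round(2))
        M=pose(o)
        P=[]
        for i in range(N): M=M@d;P.append(M[:3,3].round(3).tolist())
        print("path",P[::max(1,N//4)])
def mk(p,z,y):
    z=z/np.linalg.norm(z);y=y-z*(y@z);y/=np.linalg.norm(y);M=np.eye(4);M[:3,:3]=np.c_[np.cross(y,z),y,z];M[:3,3]=p;return M
def carton_pose(U,q):
    a=q[2];p=untilt(U,q);z=untilt(np.array([0,0,-1.]),[0,0,a]);y=untilt(np.array([0,1.,0]),[0,0,a]);return mk(p,z,y)
E
python3 - <<'E'
from h import *;from station import r
o=r.observe();q=np.load("carton.npy")
print(pose(o).round(3))
for s in (1,-1):
    T=carton_pose(np.array([.0007,.0935,.235]),q)
    if s<0:T[:3,:2]*=-1
    print(T.round(3));rel(o,T,12)
E
```

```text
[[-0.92   0.392  0.     0.235]
 [ 0.392  0.92  -0.     0.552]
 [-0.     0.    -1.     0.231]
 [ 0.     0.     0.     1.   ]]
[[-0.882 -0.23   0.411  0.434]
 [-0.209  0.973  0.097  0.287]
 [-0.423  0.    -0.906  0.213]
 [ 0.     0.     0.     1.   ]]
total shift mm [-286.7 -165.4   18. ] turn deg [ -7.94 -24.15 -35.81]
per row 12 [-0.0188 -0.0204  0.0049] [-0.66 -2.01 -2.98]
path [[0.244, 0.526, 0.226], [0.281, 0.451, 0.215], [0.33, 0.382, 0.208], [0.39, 0.322, 0.209]]
[[ 0.882  0.23   0.411  0.434]
 [ 0.209 -0.973  0.097  0.287]
 [ 0.423 -0.    -0.906  0.213]
 [ 0.     0.     0.     1.   ]]
total shift mm [-286.7 -165.4   18. ] turn deg [-31.19  10.26 140.72]
per row 12 [-0.0297  0.0206 -0.0023] [-2.6   0.85 11.73]
path [[0.271, 0.559, 0.234], [0.375, 0.537, 0.241], [0.447, 0.458, 0.242], [0.461, 0.352, 0.23]]
```

>>> apply_moves:
  steps:
    - [-0.0188,-0.0204,-0.001,-0.66,-2.01,-2.98,0.44]
    - [-0.0188,-0.0204,-0.001,-0.66,-2.01,-2.98,0.44]
    - [-0.0188,-0.0204,-0.001,-0.66,-2.01,-2.98,0.44]
    - [-0.0188,-0.0204,-0.001,-0.66,-2.01,-2.98,0.44]
    - [-0.0188,-0.0204,0.0049,-0.66,-2.01,-2.98,0.44]
    - [-0.0188,-0.0204,0.0049,-0.66,-2.01,-2.98,0.44]
    - [-0.0188,-0.0204,0.0049,-0.66,-2.01,-2.98,0.44]
    - [-0.0188,-0.0204,0.0049,-0.66,-2.01,-2.98,0.44]
    - [-0.0188,-0.0204,0.0049,-0.66,-2.01,-2.98,0.44]
    - [-0.0188,-0.0204,0.0049,-0.66,-2.01,-2.98,0.44]
  force: 60

```text
time_s: 2.03
ee_pos: [0.3937, 0.3188, 0.2311]
orientation: [-0.217, 2.756, 0.057]
ft_force: [-0.1, 0.3, 0.3]
grip_width: 0.048
```

```bash
python3 - <<'E'
from h import *;from station import r,capture
o=r.observe();q=np.load("carton.npy");print(o["joint_pos"].round(2),o["ft_force"].round(1))
rel(o,carton_pose(np.array([.0007,.0935,.235]),q),6)
c=capture("wrist");pickle.dump(c,open("wrist1.pkl","wb"));cv2.imwrite("pics/wrist1.png",c["frame"])
E
```

```text
[ 0.75 -0.46  1.76 -0.2   1.52 -1.  ] [-0.1  0.3  0.3]
total shift mm [-26.1 -37.6  29.1] turn deg [-1.1  -3.3  -4.09]
per row 6 [-0.004  -0.0064  0.0049] [-0.18 -0.55 -0.68]
path [[0.4, 0.313, 0.228], [0.407, 0.308, 0.225], [0.413, 0.303, 0.222], [0.42, 0.298, 0.219], [0.427, 0.292, 0.216], [0.434, 0.287, 0.213]]
```

View pics/wrist1.png

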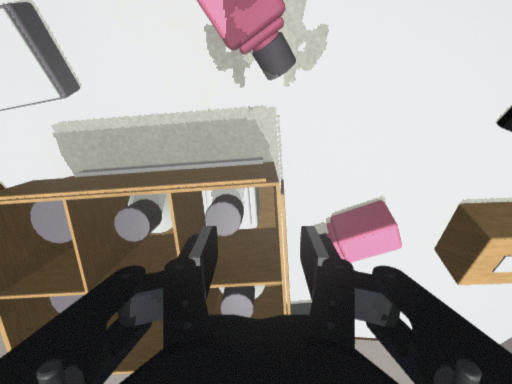

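>>> apply_moves:
  steps:
    - [-0.004,-0.0064,0.0045,-0.18,-0.55,-0.68,0.44]
    - [-0.004,-0.0064,0.0045,-0.18,-0.55,-0.68,0.44]
    - [-0.004,-0.0064,0.0045,-0.18,-0.55,-0.68,0.44]
    - [-0.004,-0.0064,0.0045,-0.18,-0.55,-0.68,0.44]
    - [-0.004,-0.0064,0.0045,-0.18,-0.55,-0.68,0.44]
    - [-0.004,-0.0064,0.0045,-0.18,-0.55,-0.68,0.44]
    - [0,0,0,0,0,0,0.44]

```text
time_s: 2.67
ee_pos: [0.438, 0.2799, 0.2174]
orientation: [-0.308, 2.68, 0.067]
ft_force: [-0.1, -1.0, -0.4]
grip_width: 0.0477
```

```bash
python3 - <<'E'
from h import *;from station import r,capture,nets
o=r.observe();q=np.load("carton.npy")
rel(o,carton_pose(np.array([.0007,.0935,.235]),q))
c=capture("wrist");pickle.dump(c,open("wrist2.pkl","wb"));
print([(d["pixel"],d["p"]) for d in nets.tip_of(c,"square_bottle_cap")])
f=c["frame"].copy()
p=proj(c,untilt((.0007,.0935,.169),q));print(p)
cv2.circle(f,tuple(int(v) for v in p),3,(0,0,255),1)
for U in [(-.0344,.147,.177),(-.0344,.051,.177),(.0625,.051,.177),(.0625,.147,.177)]:
    cv2.circle(f,tuple(int(v) for v in proj(c,untilt(U,q))),2,(0,255,0),1)
cv2.imwrite("pics/wrist2.png",f)
U=tilt(cloud(c),q);ff=c["frame"].astype(int);sat=ff.max(2)-ff.min(2)
for nm,yc in [("L",.099),("M",0)]:
    m=(abs(U[...,1]-yc)<.043)&(abs(U[...,0])<.027)&(abs(U[...,2]-.169)<.005)&(sat<25)
    P=U[m];b=(P.min(0)+P.max(0))/2
    print(nm,m.sum(),P.mean(0).round(4),b.round(4),(P.max(0)-P.min(0)).round(4))
E
```

```text
total shift mm [3.6 8.2 2.9] turn deg [-0.2   0.52 -0.15]
[([270.1, 187.1], 0.91), ([343.1, 228.3], 0.85), ([338.9, 6.7], 0.77)]
[269.96715593 195.58171864]
L 1363 [-0.002   0.094   0.1679] [-0.0011  0.0941  0.167 ] [0.0348 0.0345 0.0059]
M 1372 [-0.0017  0.0052  0.1678] [-0.0007  0.0048  0.1669] [0.0353 0.0349 0.0058]
```

View pics/wrist2.png

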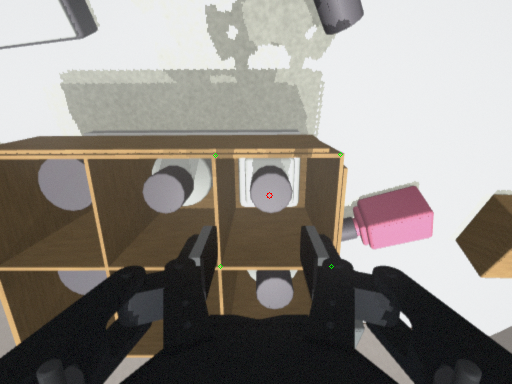

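>>> apply_moves:
  steps:
    - [0.0025,0.0045,0,-0.1,0.26,0,0.475]
    - [0.0025,0.0045,0,-0.1,0.26,0,0.475]
    - [0,0,0,0,0,0,0.475]
    - [0,0,0,0,0,0,0.475]

```text
time_s: 3.1
ee_pos: [0.4293, 0.2909, 0.2168]
orientation: [-0.311, 2.691, 0.074]
ft_force: [-0.5, -0.1, -0.5]
grip_width: 0.0449
```

```bash
python3 - <<'E'
from h import *;from station import r
o=r.observe();q=np.load("carton.npy")
rel(o,carton_pose(np.array([-.001,.0943,.136]),q));print(o["grip_width"])
E
```

```text
total shift mm [ -0.5  -4.  103.9] turn deg [ 0.17 -0.06 -0.19]
0.04489232531356827
```

>>> apply_moves:
  steps:
    - [0,-0.003,0.005,0,0,0,0.475]
    - [0,0,0.015,0,0,0,0.475]
    - [0,0,0.01,0,0,0,0.475]
    - [0,0,0.005,0,0,0,0.475]
    - [0,0,0,0,0,0,0.475]
    - [0,0,0,0,0,0,0.475]

```text
time_s: 3.6
ee_pos: [0.4448, 0.2923, 0.1833]
orientation: [-0.313, 2.69, 0.075]
ft_force: [-0.5, 0.7, 0.7]
grip_width: 0.0446
```

```bash
python3 - <<'E'
from h import *;from station import r,capture
o=r.observe();q=np.load("carton.npy")
rel(o,carton_pose(np.array([-.001,.0943,.136]),q));print(o["grip_width"])
c=capture("wrist");cv2.imwrite("pics/wrist3.png",c["frame"])
U=tilt(cloud(c),q);ff=c["frame"].astype(int);sat=ff.max(2)-ff.min(2)
m=(abs(U[...,1]-.099)<.03)&(abs(U[...,0])<.027)&(abs(U[...,2]-.169)<.005)&(sat<25)
P=U[m];print(P.mean(0),(P.max(0)+P.min(0))/2,P.max(0)-P.min(0))
E
```

```text
total shift mm [-0.6 -1.7 67. ] turn deg [ 0.22 -0.05 -0.08]
0.04461101199660301
[-0.00216779  0.09414827  0.16788822] [-0.00123935  0.09413548  0.1669604 ] [0.03533513 0.03517113 0.00580705]
```

View pics/wrist3.png

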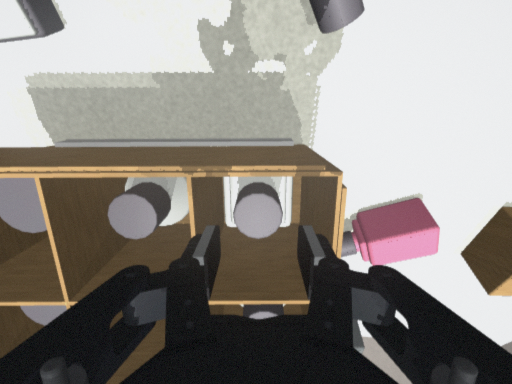

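>>> apply_moves:
  steps:
    - [-0.001,-0.0012,0.01,0,0,0,0.475]
    - [0,0,0.012,0,0,0,0.475]
    - [0,0,0.01,0,0,0,0.475]
    - [0,0,0.005,0,0,0,0.475]
    - [0,0,0,0,0,0,0.475]
    - [0,0,0,0,0,0,0.475]

```text
time_s: 4.15
ee_pos: [0.463, 0.2953, 0.1473]
orientation: [-0.313, 2.69, 0.075]
ft_force: [-0.3, 0.3, -0.1]
grip_width: 0.045
```

```bash
python3 - <<'E'
from h import *;from station import r,capture
o=r.observe();q=np.load("carton.npy")
rel(o,carton_pose(np.array([-.0012,.0942,.136]),q));print(o["ft_force"])
c=capture("wrist");cv2.imwrite("pics/wrist4.png",c["frame"])
E
```

```text
total shift mm [ 1.1 -0.4 26.6] turn deg [ 0.23 -0.01 -0.1 ]
[-0.32981675  0.2685962  -0.05637637]
```

View pics/wrist4.png

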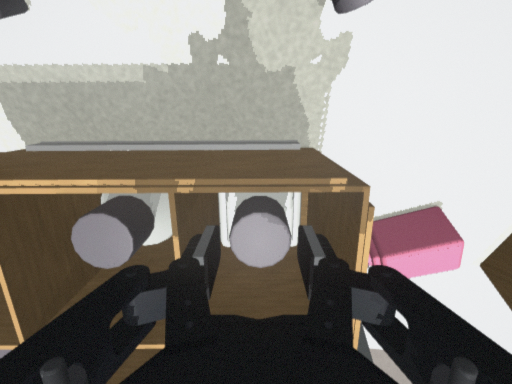

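Centred on the cap, with no contact. I'll descend the last 26 mm.

>>> apply_moves:
  steps:
    - [0.001,0,0.008,0,0,0,0.475]
    - [0,0,0.008,0,0,0,0.475]
    - [0,0,0.005,0,0,0,0.475]
    - [0,0,0.002,0,0,0,0.475]
    - [0,0,0,0,0,0,0.475]

```text
time_s: 4.62
ee_pos: [0.4725, 0.2979, 0.1249]
orientation: [-0.313, 2.688, 0.077]
ft_force: [-0.9, 0.1, -0.3]
grip_width: 0.0446
```

```bash
python3 - <<'E'
from h import *;from station import r,capture
o=r.observe();q=np.load("carton.npy")
rel(o,carton_pose(np.array([-.0012,.0942,.136]),q));print(o["ft_force"])
c=capture("wrist");cv2.imwrite("pics/wrist5.png",c["frame"])
E
```

```text
total shift mm [ 0.6 -0.7  2.1] turn deg [ 0.27  0.08 -0.09]
[-0.86103617  0.13453993 -0.31175813]
```

View pics/wrist5.png

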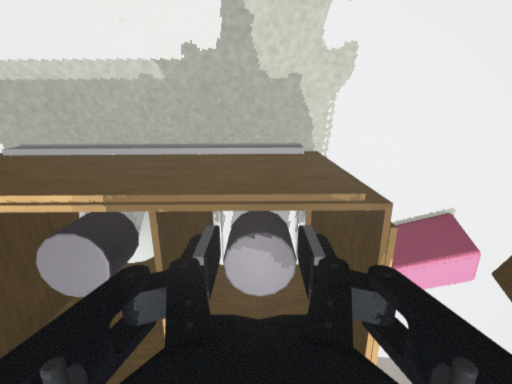

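>>> apply_moves:
  steps:
    - [0,0,0.002,0,0,0,0.475]
    - [0,0,0,0,0,0,0.7]
    - [0,0,0,0,0,0,1]
    - [0,0,0,0,0,0,1]
    - [0,0,0,0,0,0,1]
    - [0,0,0,0,0,0,1]
  force: 70

```text
time_s: 5.17
ee_pos: [0.473, 0.2983, 0.1235]
orientation: [-0.313, 2.689, 0.077]
ft_force: [0.6, 0.8, -0.7]
grip_width: 0.0342
```

>>> apply_moves:
  steps:
    - [0,0,-0.005,0,0,0,1]
    - [0,0,-0.008,0,0,0,1]
    - [0,0,-0.01,0,0,0,1]
    - [0,0,-0.01,0,0,0,1]

```text
time_s: 5.5
ee_pos: [0.4605, 0.294, 0.1513]
orientation: [-0.313, 2.688, 0.073]
ft_force: [3.5, 0.1, -4.0]
grip_width: 0.0343
```

```bash
python3 - <<'E'
from h import *;from station import r,capture
o=r.observe();q=np.load("carton.npy");print(o["ft_force"],o["grip_width"],o["joint_pos"].round(2))
rel(o,carton_pose(np.array([-.0012,.0942,.136]),q))
c=capture("wrist");cv2.imwrite("pics/wrist6.png",c["frame"])
E
```

```text
[ 3.53424577  0.07145139 -3.97298586] 0.03431224908478562 [ 0.6  -0.43  1.89 -0.16  1.27 -1.19]
total shift mm [ 0.3  0.3 31.4] turn deg [ 0.14  0.09 -0.07]
```

View pics/wrist6.png

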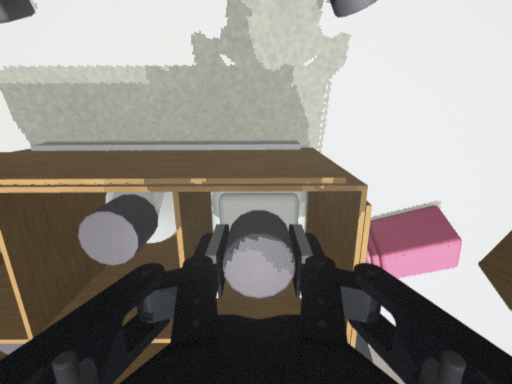

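>>> apply_moves:
  steps:
    - [-0.001,0,-0.014,0,0,0,1]
    - [-0.001,0,-0.014,0,0,0,1]
    - [0,0,-0.014,0,0,0,1]
    - [0,0,-0.014,0,0,0,1]
    - [0,0,-0.014,0,0,0,1]
    - [0,0,-0.014,0,0,0,1]
    - [0,0,-0.012,0,0,0,1]

```text
time_s: 6.13
ee_pos: [0.4203, 0.2833, 0.2401]
orientation: [-0.312, 2.692, 0.07]
ft_force: [2.0, 1.0, -3.4]
grip_width: 0.0343
```

```bash
python3 - <<'E'
from h import *;from station import r,capture
o=r.observe();q=np.load("carton.npy");print(o["ft_force"],o["grip_width"],o["joint_pos"].round(2))
rel(o,carton_pose(np.array([-.0012,.0942,.136]),q))
c=capture("wrist");cv2.imwrite("pics/wrist7.png",c["frame"])
E
```

```text
[ 1.98010844  1.04311263 -3.4116909 ] 0.03425043551834086 [ 0.64 -0.53  1.8  -0.17  1.47 -1.18]
total shift mm [ -0.2   1.5 129.4] turn deg [ 0.01 -0.14 -0.08]
```

View pics/wrist7.png

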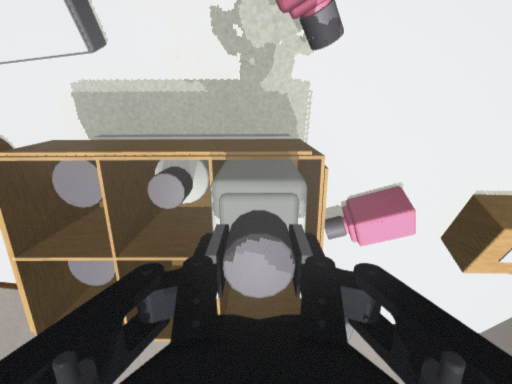

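>>> apply_moves:
  steps:
    - [0,0.0015,-0.012,0,0,0,1]
    - [0,0,-0.014,0,0,0,1]
    - [0,0,-0.014,0,0,0,1]
    - [0,0,-0.014,0,0,0,1]
    - [0,0,-0.012,0,0,0,1]
    - [0,0,0,0,0,0,1]

```text
time_s: 6.68
ee_pos: [0.389, 0.2777, 0.3013]
orientation: [-0.315, 2.699, 0.069]
ft_force: [0.1, 0.2, -2.9]
grip_width: 0.0342
```

```bash
cat >> h.py <<'E'
bayT=lambda z,yaw=-0.1755,xy=(.529,-.2945):mk(np.array([xy[0],xy[1],z]),np.array([0,0,-1.]),np.array([-np.sin(yaw),np.cos(yaw),0]))
E
python3 - <<'E'
from h import *;from station import r,capture
o=r.observe();q=np.load("carton.npy");print(o["ft_force"],o["grip_width"],o["joint_pos"].round(2))
rel(o,carton_pose(np.array([-.0012,.0942,.136]),q))
for n in ["top","scene"]:
  c=capture(n);cv2.imwrite(f"pics/{n}1.png",c["frame"]);pickle.dump(c,open(n+"1.pkl","wb"))
print(pose(o).round(3)); T=bayT(.26);rel(o,T,24)
E
```

```text
[ 0.12005016  0.24400401 -2.92915534] 0.03415494227229781 [ 0.68 -0.57  1.72 -0.18  1.6  -1.17]
total shift mm [ -4.7  -0.3 198.2] turn deg [ 0.02 -0.57 -0.02]
[[-0.886 -0.23   0.402  0.389]
 [-0.209  0.973  0.096  0.278]
 [-0.414  0.    -0.91   0.301]
 [ 0.     0.     0.     1.   ]]
total shift mm [  12.9 -589.1   39.2] turn deg [ 5.   24.09 23.  ]
per row 24 [-0.0046 -0.0243  0.0024] [0.21 1.   0.96]
path [[0.4, 0.255, 0.301], [0.455, 0.117, 0.295], [0.496, -0.025, 0.285], [0.521, -0.171, 0.272]]
```

View pics/scene1.png

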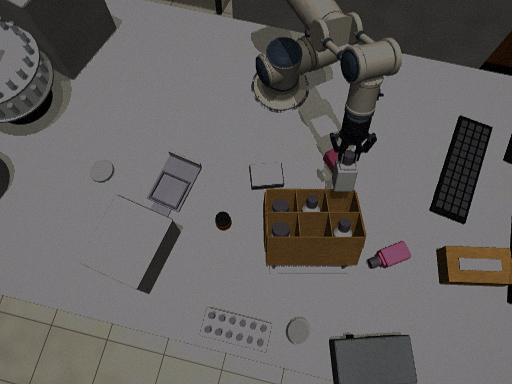

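>>> apply_moves:
  steps:
    - [-0.004,0,-0.009,0,0,0,1]
    - [-0.007,0,-0.015,0,0,0,1]
    - [-0.007,0,-0.015,0,0,0,1]
    - [-0.004,0,-0.009,0,0,0,1]
    - [0,-0.006,0,0,0,0,1]

```text
time_s: 7.2
ee_pos: [0.391, 0.2721, 0.3473]
orientation: [-0.319, 2.712, 0.059]
ft_force: [0.1, 0.4, -2.4]
grip_width: 0.0341
```

```bash
python3 - <<'E'
from h import *;from station import r,capture
o=r.observe();print(o["ft_force"],o["joint_pos"].round(2),o["ee_pos"])
T=bayT(.30);rel(o,T,24)
E
```

```text
[ 0.13299106  0.44264797 -2.37776801] [ 0.66 -0.52  1.6  -0.17  1.68 -1.2 ] [0.39099088 0.27210154 0.34726366]
total shift mm [  17.  -582.9   47.6] turn deg [ 4.53 23.38 23.13]
per row 24 [-0.0045 -0.024   0.0027] [0.19 0.97 0.96]
path [[0.402, 0.25, 0.347], [0.457, 0.113, 0.34], [0.497, -0.028, 0.328], [0.521, -0.173, 0.313]]
```

>>> apply_moves:
  steps:
    - [-0.002,-0.012,0.0013,0.1,0.5,0.5,1]
    - [-0.0035,-0.018,0.002,0.15,0.75,0.75,1]
    - [-0.0045,-0.024,0.0027,0.19,0.97,0.96,1]
    - [-0.0045,-0.024,0.0027,0.19,0.97,0.96,1]
    - [-0.0045,-0.024,0.0027,0.19,0.97,0.96,1]
    - [-0.0045,-0.024,0.0027,0.19,0.97,0.96,1]
    - [-0.0045,-0.024,0.0027,0.19,0.97,0.96,1]
    - [-0.0045,-0.024,0.0027,0.19,0.97,0.96,1]
    - [-0.0045,-0.024,0.0027,0.19,0.97,0.96,1]
    - [-0.0045,-0.024,0.0027,0.19,0.97,0.96,1]
    - [-0.0045,-0.024,0.0027,0.19,0.97,0.96,1]
    - [-0.0045,-0.024,0.0027,0.19,0.97,0.96,1]

```text
time_s: 8.2
ee_pos: [0.4889, -0.0002, 0.3213]
orientation: [-0.054, 2.94, 0.029]
ft_force: [0.7, -0.2, -3.2]
grip_width: 0.0343
```

```bash
python3 - <<'E'
from h import *;from station import r,capture
o=r.observe();print(o["ft_force"],o["joint_pos"].round(2),o["ee_pos"])
T=bayT(.28);rel(o,T,11)
E
```

```text
[ 0.69204942 -0.16988811 -3.19883532] [-0.1  -0.35  1.48  0.04  1.81 -1.69] [ 4.88949072e-01 -2.15884963e-04  3.21254703e-01]
total shift mm [ -20.9 -296.2   41.6] turn deg [ 2.13 11.38 12.11]
per row 11 [-0.0048 -0.0266  0.004 ] [0.19 1.03 1.1 ]
path [[0.495, -0.027, 0.318], [0.507, -0.08, 0.311], [0.516, -0.133, 0.303], [0.523, -0.187, 0.296], [0.527, -0.24, 0.288], [0.529, -0.295, 0.28]]
```

>>> apply_moves:
  steps:
    - [-0.0048,-0.0266,0.004,0.19,1.03,1.1,1]
    - [-0.0048,-0.0266,0.004,0.19,1.03,1.1,1]
    - [-0.0048,-0.0266,0.004,0.19,1.03,1.1,1]
    - [-0.0048,-0.0266,0.004,0.19,1.03,1.1,1]
    - [-0.0048,-0.0266,0.004,0.19,1.03,1.1,1]
    - [-0.0048,-0.0266,0.004,0.19,1.03,1.1,1]
    - [-0.0048,-0.0266,0.004,0.19,1.03,1.1,1]
    - [-0.0048,-0.024,0.004,0.19,1.03,1.1,1]
    - [-0.004,-0.018,0.003,0.19,1.03,1.1,1]
    - [-0.002,-0.01,0.002,0.19,1.03,1.1,1]
    - [0,0,0,0,0,0,1]

```text
time_s: 9.12
ee_pos: [0.5241, -0.2652, 0.2698]
orientation: [-0.28, -3.126, -0.003]
ft_force: [0.1, 0.2, -3.1]
grip_width: 0.0344
```

```bash
python3 - <<'E'
from h import *;from station import r,capture
o=r.observe();print(o["ft_force"],o["joint_pos"].round(2),o["ee_pos"])
T=bayT(.24);rel(o,T,6)
for n in ["top","wrist","scene"]:
  c=capture(n);cv2.imwrite(f"pics/{n}8.png",c["frame"]);pickle.dump(c,open(n+"8.pkl","wb"))
c=pickle.load(open("scene8.pkl","rb"));cv2.imwrite("pics/scene8z.png",cv2.resize(c["frame"][100:240,90:290],None,fx=4,fy=4,interpolation=cv2.INTER_CUBIC))
E
```

```text
[ 0.11512307  0.200368   -3.09909585] [-0.53  0.07  1.18  0.    1.89 -1.92] [ 0.52406002 -0.26524213  0.2698181 ]
total shift mm [-10.2 -28.   29.7] turn deg [ 0.1  -0.21 -0.2 ]
per row 6 [-0.0017 -0.0047  0.005 ] [ 0.02 -0.03 -0.03]
path [[0.525, -0.27, 0.265], [0.526, -0.275, 0.26], [0.527, -0.28, 0.255], [0.527, -0.285, 0.25], [0.528, -0.29, 0.245], [0.529, -0.295, 0.24]]
```

View pics/scene8z.png

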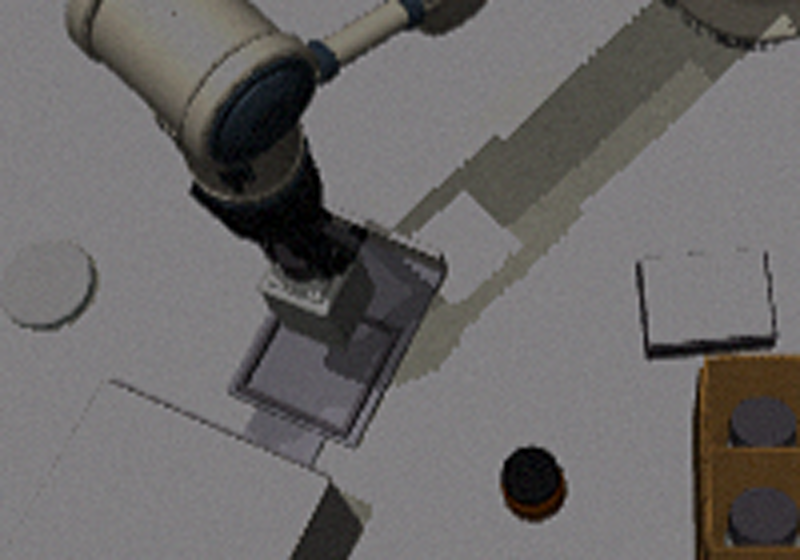

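View pics/wrist8.png

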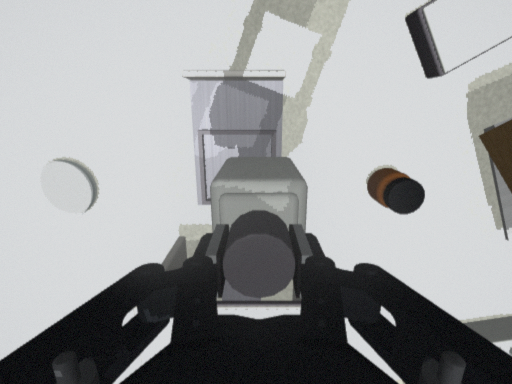

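```bash
python3 - <<'E'
from h import *;from station import r
o=r.observe();c=pickle.load(open("wrist8.pkl","rb"))
cv2.imwrite("pics/w8z.png",cv2.resize(c["frame"][60:230,170:320],None,fx=3.5,fy=3.5,interpolation=cv2.INTER_CUBIC))
W=cloud(c);X=(np.c_[W.reshape(-1,3),np.ones(W.size//3)]@np.linalg.inv(pose(o)).T)[:,:3].reshape(W.shape)
def plane(u0,u1,v0,v1):
    P=X[v0:v1,u0:u1].reshape(-1,3);m=P.mean(0);n=np.linalg.svd(P-m)[2][2];print(m.round(4),n.round(3))
plane(230,285,163,185);plane(225,295,195,210)
for v in range(150,215,5):print(v,(X[v,255]*1000).round(0),(X[v,222]*1000).round(0))
H=np.array([.64427573,-.3172907,-.1755]);
T=np.eye(4);Rz=Ro.from_euler('z',-.1755).as_matrix()
L=(W-np.array([.529,-.2945,0]))@Rz
m=(L[...,2]<.035)&(L[...,2]>.005)
d=L[m&(L[...,2]>.021)&(abs(L[...,0])<.075)];print("rim pts",len(d),d.min(0),d.max(0),np.percentile(d,[2,98],axis=0))
p=L[(L[...,2]>.04)&(L[...,2]<.06)&(L[...,0]<-.1)&(abs(L[...,1])<.1)];print("panel",len(p),np.percentile(p,[2,50,98],axis=0))
E
```

```text
[ 0.0309 -0.004   0.0371] [-1.     0.    -0.021]
[ 0.02   -0.0024  0.0077] [-0.943 -0.003 -0.331]
150 [ 16.  -8. 257.] [ 16. -57. 258.]
155 [  9.  -8. 257.] [  9. -58. 256.]
160 [31. -6. 85.] [  1. -58. 257.]
165 [31. -6. 63.] [ -6. -58. 258.]
170 [31. -5. 45.] [ 31. -29.  48.]
175 [31. -5. 29.] [ 31. -27.  30.]
180 [30. -5. 20.] [ 30. -26.  21.]
185 [28. -5. 17.] [ 28. -25.  17.]
190 [25. -5. 16.] [ 25. -25.  17.]
195 [24. -5. 10.] [ 23. -25.  11.]
200 [21. -5.  8.] [ 21. -25.   9.]
205 [18. -5.  7.] [ 18. -25.  10.]
210 [15. -5.  8.] [ 15. -25.   8.]
rim pts 1721 [-0.07163814 -0.31838314  0.02100097] [0.07482771 0.38530023 0.03498346] [[-0.05647139 -0.3051935   0.0210263 ]
 [ 0.06637092  0.37216126  0.03408012]]
panel 794 [[-0.13148093 -0.06427629  0.04776054]
 [-0.12655259 -0.00467709  0.05185025]
 [-0.12310366  0.05924629  0.05372412]]
```

View pics/w8z.png

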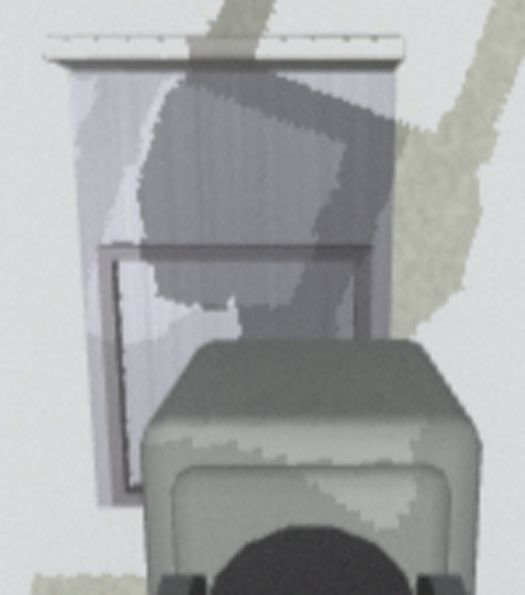

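>>> apply_moves:
  steps:
    - [-0.0025,-0.007,0.008,0,-0.1,-0.1,1]
    - [-0.0025,-0.008,0.012,0,-0.1,-0.1,1]
    - [-0.0025,-0.007,0.014,0,0,0,1]
    - [-0.0015,-0.005,0.014,0,0,0,1]
    - [0,0,0.014,0,0,0,1]
    - [0,0,0.012,0,0,0,1]
    - [0,0,0.008,0,0,0,1]
    - [0,0,0,0,0,0,1]
    - [0,0,0,0,0,0,1]

```text
time_s: 10.02
ee_pos: [0.5298, -0.2895, 0.1845]
orientation: [0.253, 3.12, -0.0]
ft_force: [0.4, -0.3, -3.0]
grip_width: 0.034
```

```bash
python3 - <<'E'
from h import *;from station import r,capture
o=r.observe();print(o["ft_force"],o["joint_pos"].round(2),o["ee_pos"])
T=bayT(.126,xy=(.5286,-.2965));rel(o,T,6)
c=capture("wrist");cv2.imwrite("pics/w9.png",c["frame"])
E
```

```text
[ 0.37399137 -0.31017118 -3.00754298] [-0.56  0.09  1.32  0.01  1.73 -1.97] [ 0.52983657 -0.28952631  0.18453696]
total shift mm [ 0.8 -7.1 58.5] turn deg [0.06 0.66 0.78]
per row 6 [ 0.0001 -0.0012  0.0098] [0.01 0.11 0.13]
path [[0.53, -0.291, 0.175], [0.53, -0.292, 0.165], [0.529, -0.293, 0.155], [0.529, -0.294, 0.146], [0.529, -0.295, 0.136], [0.529, -0.296, 0.126]]
```

View pics/w9.png

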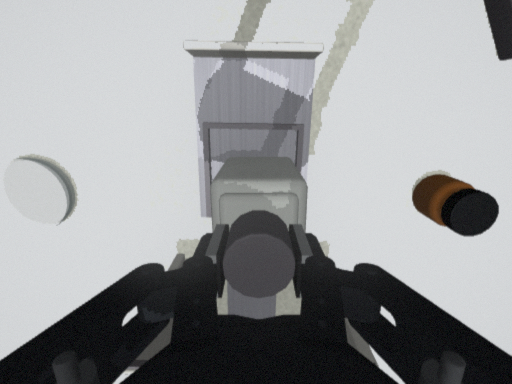

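>>> apply_moves:
  steps:
    - [0.0003,-0.003,0.008,0,0.3,0.3,1]
    - [0.0003,-0.003,0.01,0,0.3,0.3,1]
    - [0,-0.001,0.01,0,0,0,1]
    - [0,0,0.008,0,0,0,1]
    - [0,0,0.005,0,0,0,1]
    - [0,0,0,0,0,0,1]
    - [0,0,0,0,0,0,1]

```text
time_s: 10.65
ee_pos: [0.5291, -0.2975, 0.1415]
orientation: [0.271, 3.126, -0.001]
ft_force: [-0.7, -0.1, -3.7]
grip_width: 0.0346
```

```bash
python3 - <<'E'
from h import *;from station import r,capture
o=r.observe();print(o["ft_force"],o["ee_pos"])
T=bayT(.1235,xy=(.5286,-.2965));rel(o,T,6)
c=capture("wrist");cv2.imwrite("pics/w10.png",c["frame"])
E
```

```text
[-0.73343348 -0.11400257 -3.74943704] [ 0.52909161 -0.29749523  0.1415483 ]
total shift mm [ 0.7  0.9 18. ] turn deg [-0.03  0.2   0.15]
per row 6 [0.0001 0.0002 0.003 ] [-0.01  0.03  0.02]
path [[0.529, -0.297, 0.139], [0.529, -0.297, 0.136], [0.529, -0.297, 0.133], [0.529, -0.297, 0.13], [0.529, -0.297, 0.127], [0.529, -0.296, 0.123]]
```

View pics/w10.png

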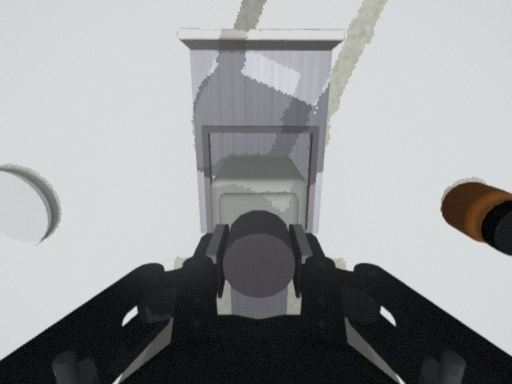

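>>> apply_moves:
  steps:
    - [0,0,0.004,0,0.2,0.1,1]
    - [0,0,0.004,0,0,0,1]
    - [0,0,0.003,0,0,0,1]
    - [0,0,0.002,0,0,0,1]
    - [0,0,0.001,0,0,0,1]
    - [0,0,0,0,0,0,1]
    - [0,0,0,0,0,0,1]

```text
time_s: 11.28
ee_pos: [0.5298, -0.2976, 0.1276]
orientation: [0.273, 3.128, -0.002]
ft_force: [0.6, 0.5, -3.3]
grip_width: 0.0343
```

>>> apply_moves:
  steps:
    - [0,0,0.001,0,0,0,1]
    - [0,0,0.001,0,0,0,1]
    - [0,0,0,0,0,0,1]

```text
time_s: 11.53
ee_pos: [0.5299, -0.2977, 0.126]
orientation: [0.273, 3.127, -0.003]
ft_force: [0.4, -0.2, -3.8]
grip_width: 0.0344
```

>>> apply_moves:
  steps:
    - [0,0,0.001,0,0,0,1]
    - [0,0,0.001,0,0,0,1]
    - [0,0,0,0,0,0,1]

```text
time_s: 11.78
ee_pos: [0.5301, -0.2978, 0.1241]
orientation: [0.273, 3.127, -0.003]
ft_force: [-0.1, -0.1, -2.9]
grip_width: 0.0344
```

>>> apply_moves:
  steps:
    - [0,0,0.001,0,0,0,1]
    - [0,0,0,0,0,0,1]

```text
time_s: 11.95
ee_pos: [0.5301, -0.2978, 0.1229]
orientation: [0.273, 3.127, -0.003]
ft_force: [0.3, -1.5, -3.6]
grip_width: 0.0344
```

>>> apply_moves:
  steps:
    - [0,0,0.001,0,0,0,1]
    - [0,0,0,0,0,0,1]

```text
time_s: 12.12
ee_pos: [0.53, -0.2978, 0.1218]
orientation: [0.273, 3.127, -0.003]
ft_force: [-0.5, -0.5, -3.2]
grip_width: 0.0347
```

>>> apply_moves:
  steps:
    - [0,0,0.001,0,0,0,1]
    - [0,0,0,0,0,0,1]

```text
time_s: 12.28
ee_pos: [0.5302, -0.2979, 0.121]
orientation: [0.273, 3.126, -0.004]
ft_force: [-0.6, -0.2, -4.2]
grip_width: 0.034
```

```bash
python3 - <<'E'
from h import *;from station import r,capture
o=r.observe()
c=capture("wrist");cv2.imwrite("pics/w11.png",c["frame"])
W=cloud(c);X=(np.c_[W.reshape(-1,3),np.ones(W.size//3)]@np.linalg.inv(pose(o)).T)[:,:3].reshape(W.shape)
for v in range(80,205,6):print(v,(X[v,255]*1000).round(0),(W[v,255]*1000).round(0))
E
```

```text
80 [ 97.  -4. 106.] [ 434. -285.   14.]
86 [ 92.  -4. 106.] [ 439. -286.   14.]
92 [ 87.  -4. 107.] [ 444. -287.   14.]
98 [ 82.  -4. 107.] [ 449. -288.   13.]
104 [ 77.  -4. 106.] [ 454. -289.   15.]
110 [ 72.  -4. 108.] [ 459. -290.   13.]
116 [ 67.  -4. 106.] [ 464. -291.   15.]
122 [ 62.  -4. 106.] [ 469. -292.   15.]
128 [57. -4. 97.] [ 474. -292.   24.]
134 [ 51.  -4. 107.] [ 480. -293.   14.]
140 [ 46.  -4. 106.] [ 485. -294.   15.]
146 [ 40.  -4. 107.] [ 490. -295.   14.]
152 [ 35.  -4. 106.] [ 496. -296.   15.]
158 [31. -4. 93.] [ 499. -297.   27.]
164 [31. -4. 64.] [ 499. -296.   57.]
170 [31. -3. 42.] [ 499. -296.   78.]
176 [31. -3. 25.] [ 499. -296.   96.]
182 [29. -3. 17.] [ 501. -296.  104.]
188 [26. -3. 16.] [ 504. -297.  105.]
194 [24. -3.  9.] [ 506. -297.  112.]
200 [21. -3.  6.] [ 509. -297.  115.]
```

View pics/w11.png

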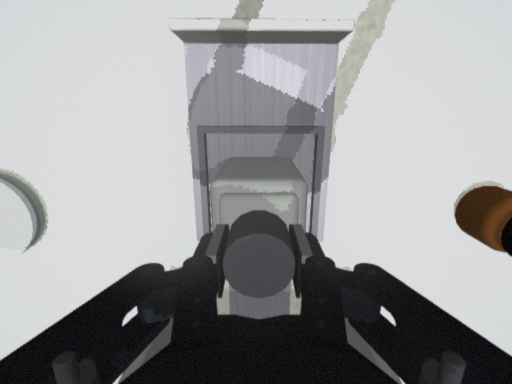

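>>> apply_moves:
  steps:
    - [0,0,0.0008,0,0,0,1]
    - [0,0,0,0,0,0,1]

```text
time_s: 12.5
ee_pos: [0.5305, -0.298, 0.121]
orientation: [0.273, 3.125, -0.004]
ft_force: [1.3, 0.1, -3.7]
grip_width: 0.0341
```

>>> apply_moves:
  steps:
    - [0,0,0.0008,0,0,0,1]
    - [0,0,0,0,0,0,1]

```text
time_s: 12.67
ee_pos: [0.5308, -0.2981, 0.1209]
orientation: [0.273, 3.124, -0.005]
ft_force: [0.7, -0.3, -3.5]
grip_width: 0.0343
```

>>> apply_moves:
  steps:
    - [0,0,0.0015,0,0,0,1]
    - [0,0,0,0,0,0,1]

```text
time_s: 12.83
ee_pos: [0.5314, -0.2984, 0.121]
orientation: [0.273, 3.121, -0.007]
ft_force: [-1.0, 0.7, -3.4]
grip_width: 0.0341
```

```bash
python3 - <<'E'
from h import *;from station import r
o=r.observe();print(o)
rel(o,bayT(.1205,xy=(.530,-.298)))
E
```

```text
{'time_s': 12.8333, 'joint_pos': array([-5.67435831e-01,  1.13700160e-01,  1.40141839e+00, -2.85458585e-05,
        1.61718307e+00, -1.96382074e+00]), 'qvel': array([-0.00010878, -0.00214205, -0.00428376,  0.00195226, -0.00360591,
        0.0001934 ]), 'joint_torque': array([ 2.97925319e-02, -4.89091945e+01, -4.38254750e+01,  3.18554440e-02,
       -1.25124897e-01,  2.33084444e-03]), 'ee_pos': array([ 0.53137702, -0.29836964,  0.121039  ]), 'orientation': array([ 0.27290281,  3.12145143, -0.00676432]), 'ft_force': array([-1.00761619,  0.69667686, -3.40977788]), 'torque': array([-0.01587199, -0.01143287,  0.03643362]), 'grip_width': 0.034087350546343057}
total shift mm [1.4 0.1 0.5] turn deg [-0.21  0.49  0.06]
```

```bash
python3 - <<'E'
from h import *;from station import r,capture
c=capture("wrist");W=cloud(c)
print("tray",np.median(W[80:122,225:290,2]),W[80:122,225:290,2].std())
for v in range(182,214,2):print(v,(W[v,235:285].mean(0)*1000).round(1),np.median(W[v,235:285,2]).round(4))
A=W[160:177,225:295].reshape(-1,3);n=np.linalg.svd(A-A.mean(0))[2][2];print(n)
E
```

```text
tray 0.01422101039571759 0.01579010351188497
182 [ 502.5 -293.7  104.5] 0.1046
184 [ 503.6 -293.9  104.9] 0.1048
186 [ 504.7 -294.1  105.5] 0.1055
188 [ 505.8 -294.3  106.1] 0.1061
190 [ 507.  -294.5  106.3] 0.1063
192 [ 508.3 -294.7  106.4] 0.1064
194 [ 507.8 -294.7  111.9] 0.1118
196 [ 508.5 -294.8  113.6] 0.1136
198 [ 508.4 -295.   117.3] 0.1144
200 [ 510.5 -295.1  114.8] 0.1149
202 [ 510.5 -295.3  118.3] 0.1155
204 [ 512.7 -295.5  115.4] 0.1154
206 [ 514.  -295.8  115.3] 0.1153
208 [ 515.3 -296.   115.3] 0.1153
210 [ 515.9 -296.1  116.9] 0.1157
212 [ 516.1 -296.1  119.6] 0.116
[ 0.98165151 -0.17307887  0.0800251 ]
```

>>> apply_moves:
  steps:
    - [0.0013,0,0,-0.2,0.45,0,1]
    - [0,0,0,0,0,0,1]

```text
time_s: 13.05
ee_pos: [0.53, -0.2981, 0.1208]
orientation: [0.273, 3.13, 0.0]
ft_force: [-0.6, 1.3, 0.2]
grip_width: 0.0342
```

```bash
python3 - <<'E'
from h import *;from station import r,capture
o=r.observe();print(o["ft_force"],o["torque"])
rel(o,bayT(.1205,xy=(.530,-.298)))
c=capture("wrist");W=cloud(c)
print([np.median(W[v,235:285,2]).round(4) for v in (188,190,204,206,208)],[np.median(W[v,235:285,0]).round(4) for v in (158,162,166,170,174)],[np.median(W[v,235:285,2]).round(4) for v in (158,162,166,170,174)])
E
```

```text
[-0.62038967  1.26814283  0.24501759] [ 0.0619588   0.09489785 -0.03190561]
total shift mm [-0.   0.1  0.3] turn deg [0.01 0.   0.07]
[np.float64(0.106), np.float64(0.1061), np.float64(0.1153), np.float64(0.1152), np.float64(0.1154)] [np.float64(0.4992), np.float64(0.4992), np.float64(0.4993), np.float64(0.4993), np.float64(0.4992)] [np.float64(0.0278), np.float64(0.047), np.float64(0.0635), np.float64(0.0778), np.float64(0.0904)]
```

Fz has risen to about 0, so the tray is carrying the bottle, and its side face is vertical. Releasing it.

>>> apply_moves:
  steps:
    - [0,0,0,0,0,0,0.55]
    - [0,0,0,0,0,0,0.5]
    - [0,0,0,0,0,0,0.4]
    - [0,0,0,0,0,0,0.4]
    - [0,0,0,0,0,0,0.4]

```text
time_s: 13.52
ee_pos: [0.5304, -0.2985, 0.1214]
orientation: [0.274, 3.128, -0.001]
ft_force: [0.3, 0.6, -0.3]
grip_width: 0.0511
```

```bash
python3 - <<'E'
from h import *;from station import r,capture
o=r.observe();print(o["ft_force"],o["grip_width"])
c=capture("wrist");cv2.imwrite("pics/w12.png",c["frame"])
E
```

```text
[ 0.26392443  0.57519741 -0.29832042] 0.05107315246011612
```

View pics/w12.png

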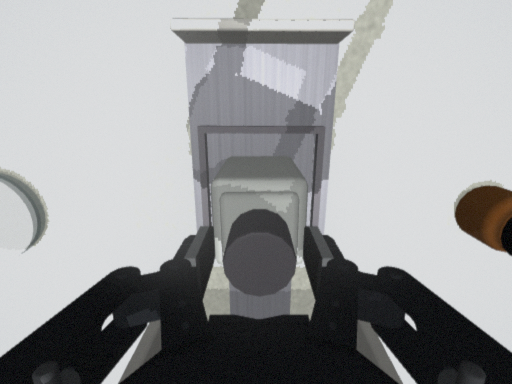

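>>> apply_moves:
  steps:
    - [0,0,-0.005,0,0,0,0.4]
    - [0,0,-0.008,0,0,0,0.4]
    - [0,0,-0.012,0,0,0,0.4]
    - [0,0,-0.015,0,0,0,0.4]
    - [0,0,-0.02,0,0,0,0.4]
    - [0,0,-0.02,0,0,0,0.4]
    - [0,0,-0.02,0,0,0,0.4]
    - [0,0,-0.01,0,0,0,0.4]

```text
time_s: 14.23
ee_pos: [0.5292, -0.2978, 0.2395]
orientation: [-0.274, -3.129, -0.0]
ft_force: [-0.8, 0.3, 0.7]
grip_width: 0.0514
```

```bash
python3 - <<'E'
from h import *;from station import r,capture
o=r.observe();print(o["ft_force"],o["ee_pos"],o["joint_pos"].round(2))
c=capture("wrist");cv2.imwrite("pics/w13.png",c["frame"])
Rz=Ro.from_euler('z',-.1755).as_matrix()
f=np.array([.5290,-.2965,0])+Rz@np.array([-.195,0,0]);print(f)
for z in (.22,.03): rel(o,bayT(z,xy=f[:2]),10)
E
```

```text
[-0.75537414  0.26292669  0.74830259] [ 0.52917317 -0.29775249  0.23947237] [-0.57  0.11  1.19 -0.    1.84 -1.96]
[ 0.33699532 -0.26245291  0.        ]
total shift mm [195.4   1.4  19.6] turn deg [ 0.   -0.03  0.06]
per row 10 [0.0195 0.0001 0.002 ] [ 0.   -0.    0.01]
path [[0.51, -0.294, 0.238], [0.472, -0.287, 0.234], [0.433, -0.28, 0.23], [0.395, -0.273, 0.226], [0.356, -0.266, 0.222]]
total shift mm [195.3   1.4 209.6] turn deg [ 0.   -0.03  0.06]
per row 10 [0.0195 0.0001 0.021 ] [ 0.   -0.    0.01]
path [[0.51, -0.294, 0.219], [0.472, -0.287, 0.177], [0.433, -0.28, 0.135], [0.395, -0.273, 0.093], [0.356, -0.266, 0.051]]
```

View pics/w13.png

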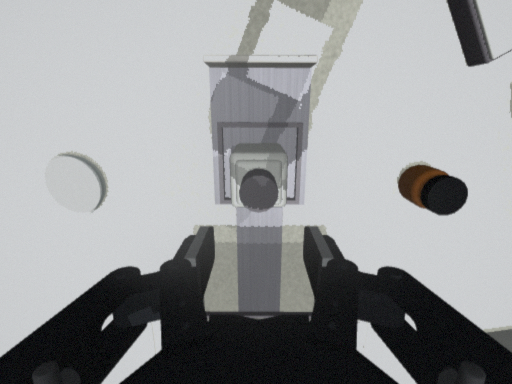

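>>> apply_moves:
  steps:
    - [0.012,0,0,0,0,0,0.6]
    - [0.02,0,0,0,0,0,0.8]
    - [0.02,0,0,0,0,0,1]
    - [0.02,0,0,0,0,0,1]
    - [0.02,0,0,0,0,0,1]
    - [0.02,0,0,0,0,0,1]
    - [0.02,0,0,0,0,0,1]
    - [0.02,0,0,0,0,0,1]
    - [0.015,0,0.01,0,0,0,1]
    - [0.01,0,0.02,0,0,0,1]
    - [0,0,0.02,0,0,0,1]
    - [0,0,0.02,0,0,0,1]

```text
time_s: 15.28
ee_pos: [0.3495, -0.2671, 0.1725]
orientation: [0.271, 3.118, -0.014]
ft_force: [-0.4, -0.7, 0.3]
grip_width: -0.0
```

```bash
python3 - <<'E'
from h import *;from station import r,capture
o=r.observe();print(o["ft_force"],o["ee_pos"],o["joint_pos"].round(2),o["grip_width"])
Rz=Ro.from_euler('z',-.1755).as_matrix()
f=np.array([.5290,-.2965,0])+Rz@np.array([-.175,0,0]);print(f)
rel(o,bayT(.028,xy=f[:2]),10)
E
```

```text
[-0.42658785 -0.68699001  0.33867393] [ 0.34949482 -0.2670592   0.1725147 ] [-0.73 -0.37  1.75  0.    1.74 -2.13] -1.3581047200181371e-05
[ 0.35668811 -0.26594492  0.        ]
total shift mm [ -5.    3.4 144.6] turn deg [-0.44  0.73  0.11]
per row 10 [-0.0006  0.0003  0.0145] [-0.04  0.07  0.01]
path [[0.35, -0.267, 0.158], [0.352, -0.267, 0.129], [0.353, -0.267, 0.1], [0.355, -0.266, 0.071], [0.356, -0.266, 0.042]]
```

>>> apply_moves:
  steps:
    - [0,0.0005,0.014,0,0.2,0,1]
    - [0,0.0005,0.016,-0.1,0.2,0,1]
    - [0,0.0005,0.016,-0.1,0.2,0,1]
    - [0,0.0005,0.016,-0.1,0.1,0,1]
    - [0,0.0005,0.016,0,0,0,1]
    - [0,0,0.016,0,0,0,1]
    - [0,0,0.014,0,0,0,1]
    - [0,0,0.01,0,0,0,1]
    - [0,0,0.006,0,0,0,1]
    - [0,0,0,0,0,0,1]

```text
time_s: 16.12
ee_pos: [0.3458, -0.2617, 0.0347]
orientation: [-0.273, -3.122, -0.005]
ft_force: [0.1, -0.0, -0.9]
grip_width: -0.0
```

```bash
python3 - <<'E'
from h import *;from station import r,capture
o=r.observe();print(o["ft_force"],o["ee_pos"],o["joint_pos"].round(2),o["grip_width"])
Rz=Ro.from_euler('z',-.1755).as_matrix()
f=np.array([.5290,-.2965,0])+Rz@np.array([-.175,0,0])
rel(o,bayT(.028,xy=f[:2]),10)
for n in ["wrist","scene"]:
  c=capture(n);cv2.imwrite(f"pics/{n}14.png",c["frame"] if n=="wrist" else cv2.resize(c["frame"][100:240,90:290],None,fx=4,fy=4,interpolation=cv2.INTER_CUBIC))
E
```

```text
[ 0.05735696 -0.00253296 -0.92688225] [ 0.34575354 -0.26171026  0.03467332] [-0.72 -0.31  1.96 -0.    1.51 -2.12] -2.381095813460366e-05
total shift mm [-11.6  -2.3   6.6] turn deg [ 0.14 -0.45  0.05]
per row 10 [-0.0012 -0.0002  0.0007] [ 0.01 -0.04  0.  ]
path [[0.347, -0.262, 0.034], [0.349, -0.263, 0.033], [0.351, -0.264, 0.031], [0.353, -0.265, 0.03], [0.356, -0.266, 0.029]]
```

View pics/wrist14.png

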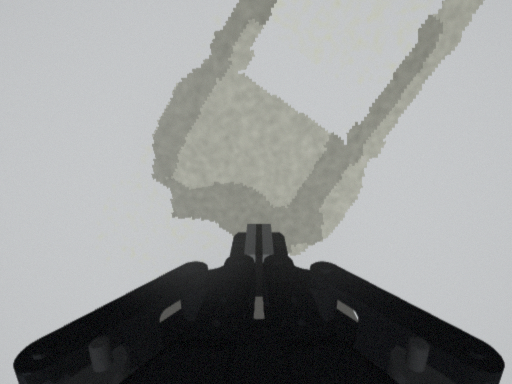

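View pics/scene14.png

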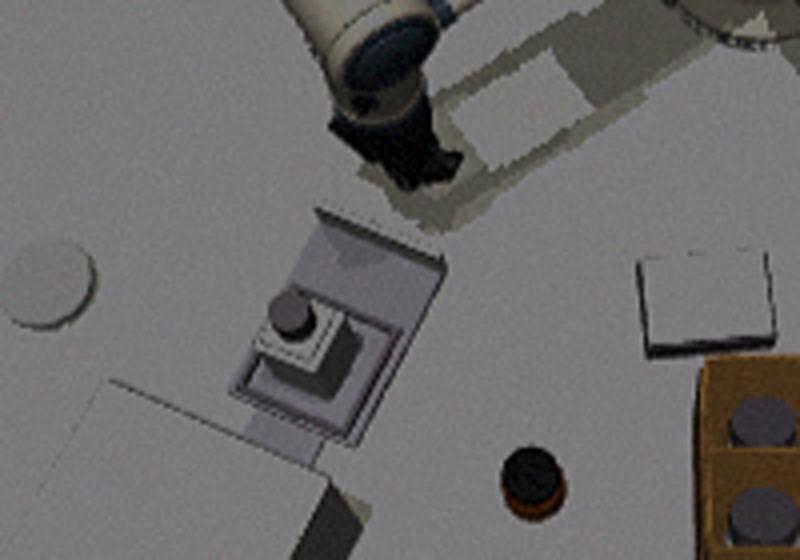

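>>> apply_moves:
  steps:
    - [-0.006,-0.001,0.002,0,-0.2,0,1]
    - [-0.01,-0.001,0.002,0,-0.2,0,1]
    - [-0.01,0,0.001,0,0,0,1]
    - [-0.007,0,0,0,0,0,1]
    - [-0.004,0,0,0,0,0,1]
    - [-0.003,0,0,0,0,0,1]

```text
time_s: 16.72
ee_pos: [0.3904, -0.2743, 0.0365]
orientation: [0.274, 3.12, -0.007]
ft_force: [-2.3, 0.9, -2.6]
grip_width: -0.0004
```

```bash
cat > st.py <<'E'
from h import *;from station import r,capture
o=r.observe();print(o["ft_force"].round(1),o["ee_pos"].round(4))
Rz=Ro.from_euler('z',-.1755).as_matrix()
f=np.array([.6443,-.3183,0])+Rz@np.array([-.082,0,0])
print("to nominal home:");rel(o,bayT(.028,xy=f[:2]))
E
python3 st.py
```

```text
[-2.3  0.9 -2.6] [ 0.3904 -0.2743  0.0365]
to nominal home:
total shift mm [-175.6    1.1   10.2] turn deg [-0.21  0.55  0.  ]
```

>>> apply_moves:
  steps:
    - [-0.003,0,0.001,0,0.1,0,1]
    - [-0.004,0,0.001,0,0.1,0,1]
    - [-0.005,0,0.001,0,0.1,0,1]
    - [-0.006,0,0.001,0,0.1,0,1]
    - [-0.006,0,0.001,0,0,0,1]
    - [-0.006,0,0,0,0,0,1]

```text
time_s: 17.22
ee_pos: [0.4215, -0.2805, 0.0325]
orientation: [-0.277, -3.129, 0.008]
ft_force: [-2.9, 0.1, 1.2]
grip_width: 0.0003
```

```bash
python3 st.py;python3 - <<'E'
from h import *;from station import r,capture
c=capture("scene");cv2.imwrite("pics/scene15.png",cv2.resize(c["frame"][100:240,90:290],None,fx=4,fy=4,interpolation=cv2.INTER_CUBIC))
E
```

```text
[-2.9  0.1  1.2] [ 0.4215 -0.2805  0.0325]
to nominal home:
total shift mm [-144.     1.9    4.5] turn deg [-0.28  0.02 -0.05]
```

View pics/scene15.png

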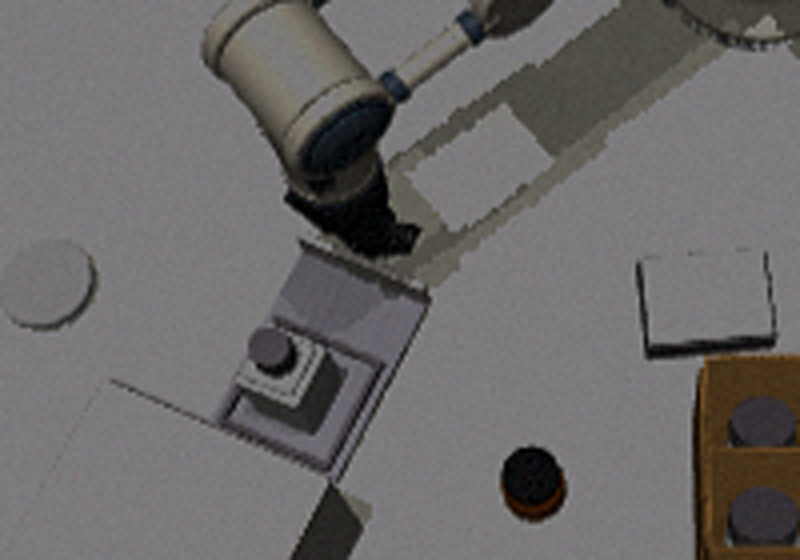

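The tray is sliding in and the bottle is still upright. I'll keep pushing.

>>> apply_moves:
  steps:
    - [-0.005,0,0,0,0,0,1]
    - [-0.007,0,0,0,0,0,1]
    - [-0.007,0,0,0,0,0,1]
    - [-0.007,0,0,0,0,0,1]
    - [-0.007,0,0,0,0,0,1]
    - [-0.007,0,0,0,0,0,1]
    - [-0.007,0,0,0,0,0,1]
    - [-0.007,0,0,0,0,0,1]
    - [-0.007,0,0,0,0,0,1]
    - [-0.006,0,0,0,0,0,1]
    - [-0.005,0,0,0,0,0,1]
    - [-0.004,0,0,0,0,0,1]

```text
time_s: 18.27
ee_pos: [0.5055, -0.2955, 0.0322]
orientation: [0.276, 3.129, -0.008]
ft_force: [-2.8, -0.3, 2.2]
grip_width: 0.0
```

```bash
python3 st.py
```

```text
[-2.8 -0.3  2.2] [ 0.5055 -0.2955  0.0322]
to nominal home:
total shift mm [-58.6   1.9   4.3] turn deg [-0.3   0.06 -0.03]
```

>>> apply_moves:
  steps:
    - [-0.006,0,0,0,0,0,1]
    - [-0.007,0,0,0,0,0,1]
    - [-0.007,0,0,0,0,0,1]
    - [-0.006,0,0,0,0,0,1]
    - [-0.005,0,0,0,0,0,1]
    - [-0.004,0,0,0,0,0,1]
    - [-0.003,0,0,0,0,0,1]
    - [-0.002,0,0,0,0,0,1]

```text
time_s: 18.93
ee_pos: [0.5496, -0.3034, 0.032]
orientation: [0.276, 3.129, -0.008]
ft_force: [-3.0, -0.2, 1.8]
grip_width: 0.0
```

```bash
python3 st.py
```

```text
[-3.  -0.2  1.8] [ 0.5496 -0.3034  0.032 ]
to nominal home:
total shift mm [-13.9   1.9   4. ] turn deg [-0.29  0.05 -0.03]
```

>>> apply_moves:
  steps:
    - [-0.002,0,0,0,0,0,1]
    - [-0.002,0,0,0,0,0,1]
    - [-0.002,0,0,0,0,0,1]
    - [-0.002,0,0,0,0,0,1]

```text
time_s: 19.27
ee_pos: [0.558, -0.3049, 0.0319]
orientation: [0.276, 3.129, -0.008]
ft_force: [-1.8, 0.2, 1.0]
grip_width: 0.0002
```

>>> apply_moves:
  steps:
    - [-0.002,0,0,0,0,0,1]
    - [-0.0015,0,0,0,0,0,1]

```text
time_s: 19.43
ee_pos: [0.5618, -0.3056, 0.032]
orientation: [0.277, 3.129, -0.008]
ft_force: [-3.0, 0.3, 1.3]
grip_width: 0.0002
```

>>> apply_moves:
  steps:
    - [-0.0015,0,0,0,0,0,1]
    - [-0.0015,0,0,0,0,0,1]

```text
time_s: 19.6
ee_pos: [0.5641, -0.306, 0.0319]
orientation: [-0.277, -3.127, 0.007]
ft_force: [-10.3, 2.3, 6.6]
grip_width: -0.0002
```

>>> apply_moves:
  steps:
    - [-0.001,0,0,0,0,0,1]
    - [0,0,0,0,0,0,1]

```text
time_s: 19.77
ee_pos: [0.564, -0.306, 0.032]
orientation: [-0.277, -3.124, 0.006]
ft_force: [1.2, 0.4, 0.1]
grip_width: -0.0004
```

>>> apply_moves:
  steps:
    - [-0.0015,0,0,0,0,0,1]
    - [0,0,0,0,0,0,1]

```text
time_s: 19.93
ee_pos: [0.5639, -0.3059, 0.032]
orientation: [-0.277, -3.12, 0.005]
ft_force: [0.6, -0.3, -0.2]
grip_width: -0.0002
```

At the hard stop, and the TCP is where I expected it for a closed tray. Backing away.

>>> apply_moves:
  steps:
    - [0.004,0,0,0,0,0,1]
    - [0.01,0,0,0,0,0,1]
    - [0.02,0,0,0,0,0,1]
    - [0.02,0,0,0,0,0,1]
    - [0.02,0,0,0,0,0,1]
    - [0.02,0,-0.01,0,0,0,1]
    - [0.02,0,-0.02,0,0,0,1]
    - [0.02,0,-0.03,0,0,0,1]
    - [0,0,-0.03,0,0,0,1]
    - [0,0,-0.03,0,0,0,1]
    - [0,0,-0.02,0,0,0,1]
    - [0,0,0,0,0,0,1]

```text
time_s: 20.93
ee_pos: [0.4286, -0.278, 0.1736]
orientation: [0.272, 3.129, -0.0]
ft_force: [0.9, -0.3, 1.2]
grip_width: -0.0004
```

```bash
python3 - <<'E'
from h import *;from station import r,capture
print(r.observe()["ee_pos"],r.observe()["ft_force"])
Rz=Ro.from_euler('z',-.1755).as_matrix()
for n in ["top","wrist","scene"]:
  c=capture(n);cv2.imwrite(f"pics/{n}20.png",c["frame"])
  L=(cloud(c)-np.array([.6443,-.3183,0]))@Rz
  p=L[(L[...,2]>.042)&(L[...,2]<.06)&(L[...,0]<-.04)&(L[...,0]>-.12)&(abs(L[...,1])<.08)]
  if len(p)>5: print(n,"panel",len(p),np.percentile(p,[5,50,95],axis=0).round(4))
E
```

```text
[ 0.42862632 -0.27802345  0.17364568] [ 0.94076432 -0.26932214  1.16162884]
top panel 105 [[-0.0686 -0.0572  0.0446]
 [-0.065   0.0013  0.0519]
 [-0.0607  0.0594  0.0578]]
wrist panel 101 [[-0.0705 -0.0039  0.043 ]
 [-0.0694  0.0008  0.0507]
 [-0.063   0.0068  0.0525]]
scene panel 95 [[-0.0703 -0.0557  0.0445]
 [-0.0659  0.0026  0.0516]
 [-0.0629  0.0591  0.0568]]
```

View pics/top20.png

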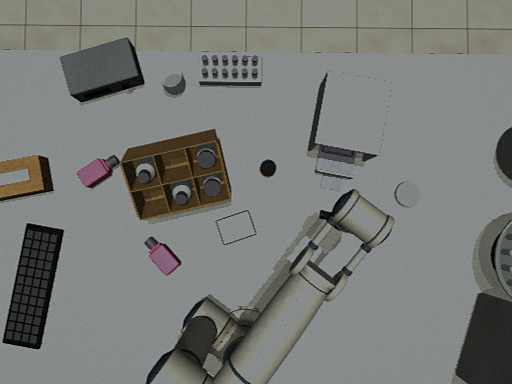

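View pics/wrist20.png

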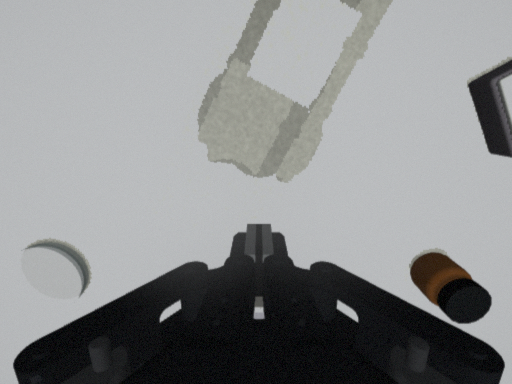

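>>> apply_moves:
  steps:
    - [0,0,-0.005,0,-5,0,1]
    - [0,0,-0.005,0,-6,0,1]
    - [0,0,-0.005,0,-6,0,1]
    - [0,0,-0.005,0,-6,0,1]
    - [0,0,0,0,-6,0,1]
    - [0,0,0,0,-6,0,1]
    - [0,0,0,0,0,0,1]

```text
time_s: 21.67
ee_pos: [0.4242, -0.2725, 0.1653]
orientation: [0.226, 2.526, -0.044]
ft_force: [-0.3, -0.2, -1.7]
grip_width: -0.0002
```

```bash
python3 - <<'E'
from h import *;from station import r,capture,nets
o=r.observe();print(o["ee_pos"],o["ft_force"],o["joint_pos"].round(2))
c=capture("wrist");cv2.imwrite(f"pics/wrist21.png",c["frame"]);pickle.dump(c,open("wrist21.pkl","wb"))
print(np.linalg.inv(c["camera_from_world"])[:3,3])
for t in ["square_bottle_cap","square_bottle_mid","square_bottle"]:print(t,[(np.round(d["pixel"]),round(d["p"],2)) for d in nets.tip_of(c,t)])
E
```

```text
[ 0.4242343  -0.27254489  0.16531103] [-0.31012716 -0.15363275 -1.70601697] [-0.91 -0.67  2.08  0.42  1.3  -2.33]
[ 0.28609128 -0.25100031  0.24193208]
square_bottle_cap [(array([251., 312.]), 0.48)]
square_bottle_mid [(array([ 51., 188.]), 0.33)]
square_bottle []
```

View pics/wrist21.png

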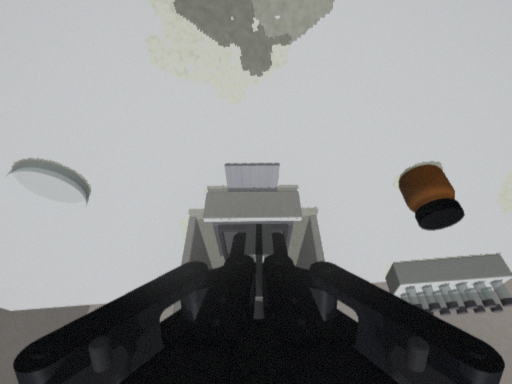

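>>> apply_moves:
  steps:
    - [0,0.012,0,0,0,0,1]
    - [0,0.02,0,0,0,0,1]
    - [0,0.02,0,0,0,0,1]
    - [0,0.02,0,0,0,0,1]
    - [0,0.02,0,0,0,0,1]
    - [0,0.012,0,0,0,0,1]
    - [0,0,0,0,0,0,1]

```text
time_s: 22.45
ee_pos: [0.4524, -0.1696, 0.1842]
orientation: [0.214, 2.531, -0.052]
ft_force: [-0.4, -0.6, 0.3]
grip_width: -0.0001
```

```bash
python3 - <<'E'
from h import *;from station import r,capture,nets
o=r.observe();print(o["ee_pos"],o["ft_force"],o["joint_pos"].round(2))
c=capture("wrist");cv2.imwrite(f"pics/wrist22.png",c["frame"]);pickle.dump(c,open("wrist22.pkl","wb"))
for t in ["square_bottle_cap","square_bottle_mid","square_bottle"]:print(t,[(np.round(d["pixel"]),round(d["p"],2)) for d in nets.tip_of(c,t)])
E
```

```text
[ 0.45241769 -0.16962638  0.18424503] [-0.39637975 -0.56416948  0.29780812] [-0.61 -0.81  2.12  0.26  1.29 -2.01]
square_bottle_cap [(array([178., 301.]), 0.96), (array([193., 229.]), 0.26)]
square_bottle_mid [(array([187., 265.]), 0.85)]
square_bottle [(array([194., 233.]), 0.57), (array([174., 189.]), 0.16)]
```

View pics/wrist22.png

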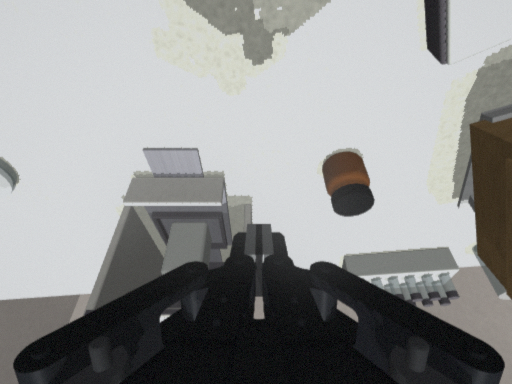

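```bash
python3 - <<'E'
from h import *
c=pickle.load(open("wrist22.pkl","rb"));W=cloud(c)
Rz=Ro.from_euler('z',-.1755).as_matrix();L=(W-np.array([.6443,-.3183,0]))@Rz
b=np.array([.6443,-.3183,0])+Rz@np.array([.060,0,0])
for z in (.014,.083,.137):print(z,proj(c,b+[0,0,z]).round(0))
P=L[228:265,182:203].reshape(-1,3);m=P.mean(0);n=np.linalg.svd(P-m)[2][2];print(m,n)
E
```

```text
0.014 [193. 229.]
0.083 [187. 266.]
0.137 [181. 300.]
[0.01126056 0.0148874  0.0710962 ] [-0.18798419 -0.97296773  0.13414822]
```

```bash
python3 - <<'E'
from h import *
from station import job_done,r
c=pickle.load(open("wrist22.pkl","rb"));W=cloud(c)
Rz=Ro.from_euler('z',-.1755).as_matrix();L=(W-np.array([.6443,-.3183,0]))@Rz
for v in range(226,264,4):print(v,np.median(L[v,178:204],axis=0).round(4))
print(r.observe()["qvel"].round(3)); job_done()
E
```

```text
226 [0.0315 0.0038 0.0258]
230 [0.0319 0.0035 0.0333]
234 [0.0319 0.0043 0.0407]
238 [0.0318 0.0056 0.0482]
242 [0.032  0.0067 0.0552]
246 [0.0315 0.0076 0.0626]
250 [0.0315 0.0088 0.0694]
254 [0.0318 0.0097 0.0761]
258 [0.0317 0.0107 0.0827]
262 [-0.2493  0.0827  0.2145]
[-0.02  -0.008  0.015  0.002  0.001  0.002]
the job is handed in; nothing more can be done
```

The square bottle is standing upright and released in the tray bay under the hood, and the tray is pushed fully home. I handed the job in at about 22.5 s.

I gripped the bottle by its cap in the front +y compartment and drew it out along its own axis. Then I turned it upright and lowered it into the bay until the tray carried its weight. After releasing it, I closed the fingers, pushed on the tray's front panel to the hard stop, and backed away.

**Last checks:**
- **Tray home:** the panel's outer face measured about 70 mm in front of the hood, against a nominal 71 mm. The push force peaked at about 10 N at the stop.
- **Bottle upright:** its front face sat at 31.5–32 mm inside the hood at every height I measured, so it is vertical. The networks' cap, middle and base points matched an upright bottle at the bay centre to within 4 px.
- **Everything else:** the final top view showed the other bottles and the things on the bench where they were. The arm was touching nothing.

**Checks that disagreed:**
- **Set-down:** three small lowering commands changed neither the height nor the force reading, and tilted the tool by about 0.5°. I corrected the tilt before releasing, and the vertical force reading then went to about zero, which confirmed contact.
- **Bottle face:** two plane fits to it came out skewed, probably because edge pixels were included. The row-by-row measurements showed it vertical.

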